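Turn a bag panel for edge inking and bring the hood over it

ROBOT

A 6-joint arm with a two-finger parallel gripper is mounted at the origin on the work surface. World frame = base frame: x ahead of the robot, y to its left, z up, the work surface at z = 0. Lengths are in m, angles in rad, forces in N, time in s.
With the tool pointing down it reaches from about 0.325 to 0.75 m from the base axis. Payload 7.6 kg.
Tool frame: the origin (TCP) lies at the very end of the fingers, on their centre line; the grasp point (between the pads) lies env.hold_point_z behind it (env.hold_point_z is the distance from the TCP to the grasp point, in m); z points along the fingers, y is the line along which they close (so a half turn about z gives the same grasp; the last joint's range is limited). The gripper opens to 85 mm and grips with 20 to 120 N. Pads are 22 mm wide; open, the fingers measure 114 mm over their backs; the gripper's body (76 mm by 85 mm) begins 54 mm behind the grasp point. The pads swing forward as they close: fully open they stand 13 mm farther back than shut.
Start: joints at [-1.255, 0.052, 1.401, -0, 1.689, -0.07], TCP at [0.198, -0.486, 0.196] pointing down, gripper open.
Joint ranges: [-2.9, 2.9], [-0.91, 2.17], [0.12, 2.37], [-1.06, 4.2], [0.26, 2.73], [-2.93, 2.93]. Speed limits (rad/s): [2.57, 2.57, 3.01, 3.14, 3.14, 3.14].

INTERFACE

Orientations are given as a unit quaternion [x, y, z, w].
In Python, from station import env gives the robot as it stands.
- The arm moves only by the shell command python3 -m inch 'ROWS'. ROWS is JSON, a list of rows, each a list of 7 numbers: the turn, a rotation vector about the world's x, y, z in degrees, then the shift along the world's x, y, z in cm, then the finger opening in cm, from 0 to 8.54. A call has 1 to 12 rows; each row is the pose to reach, as a shift and turn from the pose commanded when the call began; what a row does not reach only later rows make up. A row lasts 1/10 s, in which the tool goes at most 50 mm and 8.59 degrees, less where a joint would pass 70% of its speed; a pose out of reach is approached as far as the arm can. A call with a gripper value outside its range is refused whole. The fingers move at their own pace and stop on an object; the grip force is fixed at half the most. Time passes only in rows, so rows that repeat a pose let the fingers close. It gives the time, the measured TCP pose, the force, the opening and the grip force at its end, in the units of the state.
- env.read_state(): the state, without advancing time (a new reading comes with each control period).
- env.get_image(name): name is "side" or "top" or "wrist"; returns a dict with "image" (420x560x3 uint8, blue, green, red), "mtx" (3x3 intrinsics, pixels), "dist" ([k1, k2, p1, p2, k3] as OpenCV has them; the pictures are not rectified), "world_from_camera" (4x4, takes a point from camera to world coordinates). Camera axes: x right, y down, z forward; pixel columns grow to the right and rows downward; lengths in m; the calibration is good to about 2 mm. A picture is of the moment at which its call begins. There is no depth.
- env.hand_in(): hands the job in; it is judged then, once.
The state is a dict: "clock": time; "qpos": joint angles; "joint_velocities": joint speeds; "tau": joint torques, N m; "tool_pos": TCP position; "eef_rot": TCP orientation; "ft_force": force on the tool from outside, world axes, zero at the start; "ft_torque": the same for the moment, N m; "width": opening from 0.0 (shut) to 1.0 (fully open); "finger_force": force on a finger pad.
Only numpy, scipy, OpenCV 4.12 (cv2) and the standard library are available. Lean on these libraries where they do the work, as an engineer would, in place of code of your own. Each camera call takes 0.05 s, during which the arm holds its last target. There are 200 camera calls.

TASK

Turn the bag panel over so that its orange face is up, and set it back centred and square on its riser; the slot of the drying rack is there to stand it in while you change your grip. Then swing the extraction hood by its arm until it is centred above the panel. Do not drop the panel or let it topple over, and leave the bottles, tin, tools and offcut where they are.

Things in the scene. Friction and masses are not known exactly. Their poses are not given: they have to be found in the camera images.
- panel: the bag base panel: rigid flat board 150 x 58 x 8 mm (along its x, y, z), about 0.12 kg, black edges. One broad face is white (its +z side, up at the start), the other is orange (its -z side). Origin at the centre of the board (mid-thickness).
- riser: fixed riser on which the panel lies: narrow block 110 x 30 mm (along its x, y) with a cork top 45 mm above the bench, on a green foot plate 130 x 100 x 8 mm. The panel overhangs it on all sides (20 mm at each end, 14 mm at each long side). Origin on the bench under the middle of the block; its x axis runs along the block.
- rack: fixed drying rack with one slot for standing a panel on its short edge: wooden base 110 x 90 x 12 mm (x, y, z), and on it two upright yellow cheeks, each 12 thick x 36 wide mm, from 12 to 57 mm above the bench. The slot between the cheeks is 18 mm wide (along the rack's x), open at both ends (along its y). Origin on the bench under the middle of the slot.
- slot (a point): middle of the rack's slot floor, 12 mm above the bench; axes as the rack's.
- hood (a joint): angle of the extraction hood's horizontal swing arm about its upright post, rad; grows anticlockwise seen from above; range -0.5 to 1.9; the arm stays where it is left. It starts swung aside, between 1.3 and 1.7; over the riser it reads somewhere near 0, depending on where the riser stands.
- hood_hinge (a point): the arm's upright pivot axis: on the green post (32 mm diameter; the pivot's top is 240 mm above the bench), at the arm's height, 210 mm above the bench.
- hood_mouth (a point): centre of the mouth (underside) of the white round hood, 130 mm diameter, mouth 140 mm above the bench, 330 mm from the pivot axis; the hood's top is 225 mm above the bench.
- hood_knob (a point): black upright handle knob with a red band on top of the arm's tube, 170 mm from the pivot axis: 22 mm diameter, from 222 to 265 mm above the bench; this point is on its axis, 250 mm above the bench. The tube is 24 mm thick, its axis at 210 mm.
- ink_yellow: bystander: small round plastic bottle of yellow ink, 40 mm diameter, 100 mm tall; origin at the centre of its base. To be left alone.
- ink_red: bystander: small round plastic bottle of red ink, 40 mm diameter, 100 mm tall; origin at the centre of its base. To be left alone.
- ink_blue: bystander: small round plastic bottle of blue ink, 40 mm diameter, 100 mm tall; origin at the centre of its base. To be left alone.
- tin: bystander: metal tin with a paper label and black cap, 80 mm diameter, 142 mm tall; origin at the centre of its base. To be left alone.
- brush: bystander: brush lying on the bench, 170 mm long, lying along its x axis. To be left alone.
- awl: bystander: screwdriver-shaped awl lying on the bench, 160 mm long, lying along its x axis. To be left alone.
- offcut: bystander: wooden offcut lying flat, 110 x 70 x 20 mm; origin at the centre of its underside. To be left alone.
Mind the look-alikes: they are no part of the job. Leave any pink or purple look-alike of the panel alone.

How it is judged:
On the way, in this order (a step that is already met when the one before it is completed fails the run):
1. the panel lies orange face up on its riser, at rest and let go (angle between panel's own z axis and vertical above 3 rad and horizontal distance between panel and riser below 0.018 m and angle between the x axis of panel and the x axis of riser, either way round below 0.2 rad and z of panel in the frame of riser between 0.045 and 0.053 m and linear speed of panel below 0.02 m/s and contact force between the fingers and panel below 0.1 N), for 0.2 s.
2. the hood is brought over the panel (horizontal distance between hood_mouth and panel below 0.035 m), for 0.2 s.
At the end, for the whole second after the job is handed in: The panel lies flat on the riser with its orange face up, its centre within 18 mm of the riser's middle (horizontally) and its length within 0.2 rad of the riser's, at rest and released; the hood is at rest with the centre of its mouth within 35 mm of the panel's centre, seen from above (all of step 1 and horizontal distance between hood_mouth and panel below 0.035 m and velocity of joint hood between -0.05 and 0.05 rad/s); the robot touches nothing.
It fails at once if the panel is dropped or topples (moves faster than 0.8 m/s while the fingers do not touch it) (linear speed of panel above 0.8 m/s and contact force between the fingers and panel below 0.1 N).
It fails at once if a bottle, the tin, a tool or the offcut is moved by more than 30 mm (distance of any of ink_yellow, ink_red, ink_blue, tin, brush, awl, offcut from where it was at the start of the episode above 0.03 m).
It also fails if it takes over 64 s, if anything falls off the work surface, if the arm or the gripper's body presses on something with over 40 N, if the wrist force passes 120 N, or if a joint passes its speed limit or range.

## Working session

There is one attempt and no reset: what is moved stays moved. The work goes in short steps, Python scripts to look and compute and a shell command to move; the robot and the scene stay as the last step left them, time stands still between calls to the robot, and variables do not carry over. Pictures are saved under pics/ and viewed, at most 10 in all, crops included, and the job is handed in when it is done.

```bash
ls; mkdir -p pics; cat > h.py <<'E'
import numpy as np, cv2
from station import env
def cast(c,uv,z):
    p=cv2.undistortPoints(np.array(uv,float).reshape(-1,1,2),c["mtx"],np.array(c["dist"]))[:,0]
    T=np.array(c["world_from_camera"]); d=np.c_[p,np.ones(len(p))]@T[:3,:3].T; o=T[:3,3]
    return o+d*((z-o[2])/d[:,2])[:,None]
def proj(c,P):
    T=np.linalg.inv(c["world_from_camera"]); r,_=cv2.Rodrigues(T[:3,:3])
    return cv2.projectPoints(np.array(P,float).reshape(-1,1,3),r,T[:3,3],c["mtx"],np.array(c["dist"]))[0][:,0]
E
python3 - <<'E'
from h import *
import pickle
for n in("top","side"):
    c=env.get_image(n); c={k:np.array(v) for k,v in c.items()}; pickle.dump(c,open(n+".pkl","wb"))
    cv2.imwrite(f"pics/{n}0.png",c["image"]); print(n,np.round(c["world_from_camera"],3).tolist(),c["mtx"].tolist())
s=env.read_state();print(env.hold_point_z,s["tool_pos"],s["eef_rot"],s["clock"])
E
```

```text
pics
top [[-0.001, -0.983, 0.184, 0.254], [-1.0, 0.002, 0.008, -0.082], [-0.008, -0.184, -0.983, 1.821], [0.0, 0.0, 0.0, 1.0]] [[534.2382376464443, 0.0, 276.52692044904467], [0.0, 534.2382376464443, 210.00266596728508], [0.0, 0.0, 1.0]]
side [[-0.994, -0.044, 0.097, 0.418], [-0.106, 0.49, -0.865, 1.077], [-0.009, -0.871, -0.492, 0.801], [0.0, 0.0, 0.0, 1.0]] [[397.8558083087787, 0.0, 278.18774333841316], [0.0, 397.8558083087787, 206.565931560264], [0.0, 0.0, 1.0]]
0.0187 [ 0.19749263 -0.48611465  0.19507925] [ 9.81447564e-01  1.91729586e-01 -1.00437756e-04 -6.59845949e-04] 0.1
```

View pics/top0.png

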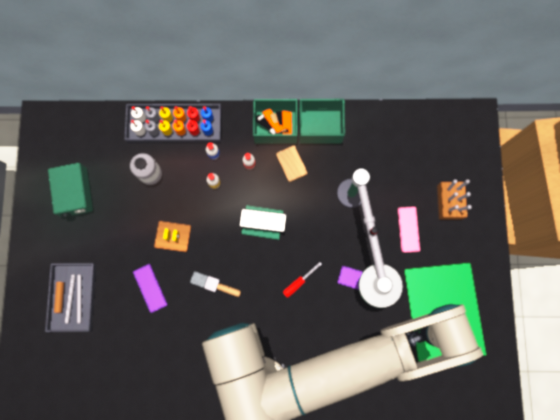

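View pics/side0.png

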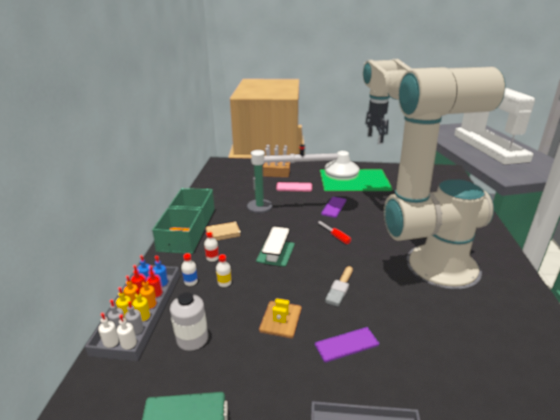

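The top view shows the white panel on its green foot at (263,220) and the rack with yellow cheeks at (173,236). The hood post is at (352,192), its hood at (381,287), and the knob is near (372,230). There are three panel look-alikes: pink at (409,230), purple at (150,288) and a second purple piece at (350,277). Only the white board at (263,220) fits the description, because it is white and lies on a riser. I'll measure it and confirm with a crop.

```bash
python3 - <<'E'
from h import *
import pickle
t=pickle.load(open("top.pkl","rb")); s=pickle.load(open("side.pkl","rb"))
def mask(c,lo,hi,roi):
    h=cv2.cvtColor(c["image"],cv2.COLOR_BGR2HSV); m=cv2.inRange(h,lo,hi); k=np.zeros_like(m); x0,y0,x1,y1=roi; k[y0:y1,x0:x1]=255; return m&k
def blobs(m,c,z,name):
    for q in cv2.findContours(m,0,2)[0]:
        if cv2.contourArea(q)<8: continue
        W=cast(c,q[:,0].astype(float),z)[:,:2]
        r=cv2.minAreaRect((W*1000).astype(np.float32)); M=cv2.moments(q); cc=cast(c,[[M['m10']/M['m00'],M['m01']/M['m00']]],z)[0]
        v=cv2.boxPoints(r); e=v[1]-v[0] if np.linalg.norm(v[1]-v[0])>np.linalg.norm(v[2]-v[1]) else v[2]-v[1]
        print(name,"px",np.round([M['m10']/M['m00'],M['m01']/M['m00']],1),"rect c",np.round(r[0],1),"sz",np.round(r[1],1),"long ang",round(np.degrees(np.arctan2(e[1],e[0]))%180,1),"centroid",np.round(cc*1000,1))
for n,c,rp,rr in(("top",t,(235,200,292,245),(150,215,195,255)),("side",s,(255,222,295,265),(255,290,305,340))):
    blobs(mask(c,(0,0,150),(180,70,255),rp),c,.053,n+" white")
    blobs(mask(c,(35,80,30),(95,255,255),rp),c,.008,n+" foot")
    blobs(mask(c,(22,150,120),(36,255,255),rr),c,.057,n+" yellow")
    blobs(mask(c,(5,100,80),(21,255,255),rr),c,.012,n+" rackbase")
# post, hood, knob
blobs(mask(t,(0,0,150),(180,60,255),(350,165,372,187)),t,.24,"posttop")
blobs(mask(t,(0,0,140),(180,60,255),(355,262,406,312)),t,.18,"hood")
blobs(mask(t,(0,120,80),(8,255,255),(355,200,395,260)),t,.25,"knob red")
def crop(c,r,f):
    x0,y0,x1,y1=r; return cv2.resize(c["image"][y0:y1,x0:x1],None,fx=f,fy=f,interpolation=cv2.INTER_CUBIC)
a=crop(t,(140,190,300,262),5); b=np.hstack([crop(s,(245,215,325,345),2.2),crop(t,(330,160,410,310),1.9)[:286]])
cv2.imwrite("pics/crop1.png",np.vstack([a[:360],np.pad(b[:240],((0,0),(0,800-b.shape[1]),(0,0)))]))
E
```

```text
top white px [262.5 219.7] rect c [552.7 -19.6] sz [153.   64.5] long ang 82.2 centroid [552.4 -19.8  53. ]
top foot px [260.9 233.5] rect c [511.7 -10.8] sz [134.4  26.1] long ang 82.7 centroid [511.9 -13.1   8. ]
top foot px [265.2 209.1] rect c [597.7 -23.5] sz [125.7   8.1] long ang 82.4 centroid [596.9 -27.5   8. ]
top yellow px [174.3 234.8] rect c [502.3 273. ] sz [16.6 36.9] long ang 179.9 centroid [501.5 273.5  57. ]
top yellow px [165.5 233.7] rect c [505.8 302.9] sz [37.1 16.6] long ang 2.2 centroid [505.1 302.7  57. ]
top rackbase px [172.2 235.9] rect c [504.2 289.7] sz [118.7  98.8] long ang 82.2 centroid [503.8 289.7  12. ]
side white px [271.4 257.6] rect c [552.5  85.3] sz [23.3 30.7] long ang 167.1 centroid [552.   85.1  53. ]
side white px [275.3 240.1] rect c [550.2 -17.2] sz [157.3  61.9] long ang 82.5 centroid [550.5 -11.9  53. ]
side foot px [278.9 255. ] rect c [549.8  -8.2] sz [138.1 101.4] long ang 81.2 centroid [536.7   8.9   8. ]
side yellow px [280.3 310. ] rect c [501.5 312.4] sz [43.1 87.3] long ang 91.1 centroid [500.8 313.7  57. ]
side rackbase px [280.5 321.4] rect c [501.8 292. ] sz [134.1  96.4] long ang 82.2 centroid [500.9 310.1  12. ]
posttop px [360.8 176.9] rect c [ 651.8 -325.1] sz [48.5 56.5] long ang 178.5 centroid [ 652.  -324.6  240. ]
hood px [380.4 285.1] rect c [ 329.4 -382.6] sz [129.9 131.1] long ang 152.0 centroid [ 329.2 -382.6  180. ]Traceback (most recent call last):
  File "<stdin>", line 24, in <module>
    return _nx.concatenate(arrs, 1, dtype=dtype, casting=casting)
           ~~~~~~~~~~~~~~~^^^^^^^^^^^^^^^^^^^^^^^^^^^^^^^^^^^^^^^
ValueError: all the input array dimensions except for the concatenation axis must match exactly, but along dimension 0, the array at index 0 has size 286 and the array at index 1 has size 285
```

```bash
cat >> h.py <<'E'
from scipy.spatial.transform import Rotation as R
ANG=np.radians(82.5); u=np.array([np.cos(ANG),np.sin(ANG),0]); n=np.array([u[1],-u[0],0]); zz=np.array([0,0,1.])
def plan(th,hold,d=.023,extra=0,yaw=0):
    "tool tilted th deg towards +u from straight down, pads at hold; extra pulls back along tool; prints rotvec(deg) shift(cm)"
    s=env.read_state(); q=R.from_quat(s["eef_rot"]); t=np.radians(th)
    Rz=R.from_euler('z',yaw,degrees=True); U=Rz.apply(u); N=Rz.apply(n)
    a=np.sin(t)*U-np.cos(t)*zz; tcp=np.array(hold)+(d-extra)*a
    best=None
    for y in(N,-N):
        tg=R.from_matrix(np.c_[np.cross(y,a),y,a]); dv=(tg*q.inv()).as_rotvec(degrees=True)
        if best is None or np.linalg.norm(dv)<np.linalg.norm(best): best=dv
    print("rot",np.round(best,1),"shift",np.round((tcp-s["tool_pos"])*100,2),"tcp",np.round(tcp,4))
E
python3 - <<'E'
from h import *
import pickle
t=pickle.load(open("top.pkl","rb")); s=pickle.load(open("side.pkl","rb"))
def crop(c,r,w,h):
    x0,y0,x1,y1=r; return cv2.resize(c["image"][y0:y1,x0:x1],(w,h),interpolation=cv2.INTER_CUBIC)
cv2.imwrite("pics/crop1.png",np.vstack([crop(t,(140,195,300,260),800,325),np.hstack([crop(s,(235,215,335,345),210,273),crop(t,(330,160,430,310),182,273),np.zeros((273,408,3),np.uint8)])]))
print([m for m in dir(env) if m[0]!='_'])
plan(0,[.556,.011,.049],extra=.3)
plan(-45,[.556,.011,.049],extra=.2)
for nm,uv in(("y",(213,181)),("b",(212,151)),("r",(248,160)),("tin",(145,168))): print(nm,cast(t,[uv],.1)[0])
E
```

```text
['Unreachable', 'get_image', 'hand_in', 'hold_point_z', 'read_state']
rot [-0.1 -0.1 60.4] shift [35.85 49.71 13.09] tcp [0.556 0.011 0.326]
rot [-37.3  28.7  57.2] shift [37.48 62.12 -2.09] tcp [0.5723 0.1351 0.1742]
y [0.67466255 0.14301513 0.1       ]
b [0.77778155 0.1484703  0.1       ]
r [0.74636152 0.02775866 0.1       ]
tin [0.71943955 0.36968365 0.1       ]
```

View pics/crop1.png

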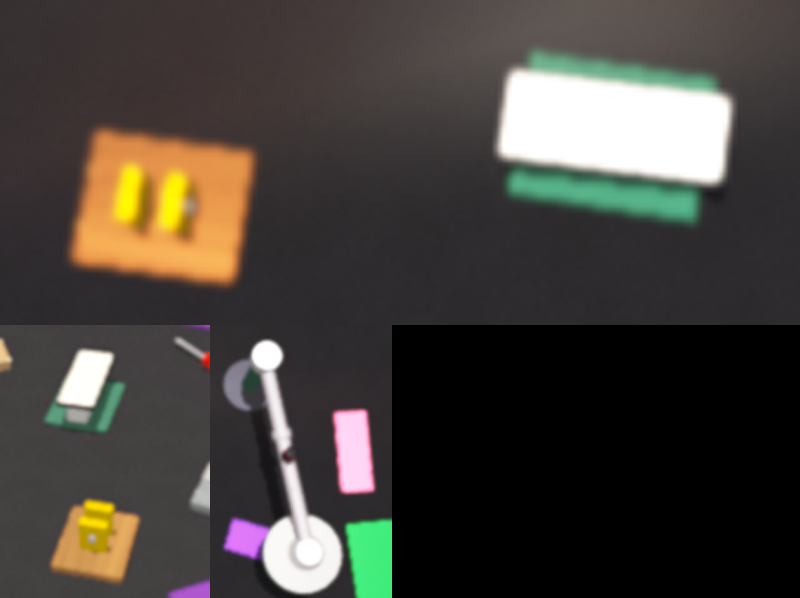

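The crop confirms the panel (white board on the green-footed riser), the rack and the hood, with the knob at about (373,230) in the top view. Now I'll move up and over.

```bash
python3 -m inch '[[0,0,0,0,0,5,8.5],[0,0,0,0,0,10,8.5],[0,0,0,0,0,15,8.5],[0,0,0,0,0,18,8.5],[0,0,8,3,4,18,8.5],[0,0,16,6,8,18,8.5],[0,0,24,9,12,18,8.5],[0,0,32,12,16.5,18,8.5],[0,0,40,15,21,18,8.5],[0,0,48,18,25.5,18,8.5],[0,0,56,21,30,18,8.5],[0,0,60.4,24,34,18,8.5]]'
python3 - <<'E'
from h import *
print(env.read_state()["qpos"])
plan(-45,[.556,.011,.049],extra=.15)
plan(-45,[.556,.011,.20],extra=.15)
E
```

```text
clock: 1.3
tool_pos: [0.4286, -0.1576, 0.3757]
eef_rot: [0.75, 0.661, -0.0, 0.0]
ft_force: [-0.0, -0.8, 0.1]
width: 0.997
finger_force: 0.0
[-4.33308378e-01 -9.78108152e-02  1.19053815e+00 -5.89076367e-05
  2.04875746e+00 -3.07360608e-01]
rot [-44.6   5.8  -0.3] shift [ 13.92  25.77 -23.69] tcp [0.5677 0.1    0.1388]
rot [-44.6   5.8  -0.3] shift [13.92 25.77 -8.59] tcp [0.5677 0.1    0.2898]
```

```bash
python3 -m inch '[[0,0,0,2,4,0,8.5],[-8,1,0,4,8,0,8.5],[-15,2,0,6,12,-1,8.5],[-22,3,0,8.5,16,-2.5,8.5],[-29,3.8,-0.2,11,20,-4.5,8.5],[-36,4.7,-0.2,13,24,-6.5,8.5],[-43,5.6,-0.3,13.9,25.8,-8,8.5],[-44.6,5.8,-0.3,13.9,25.8,-8.6,8.5],[-44.6,5.8,-0.3,13.9,25.8,-8.6,8.5]]'
python3 - <<'E'
from h import *
print(env.read_state()["qpos"])
plan(-45,[.556,.011,.049],extra=.15)
plan(-45,[.556,.011,.049],extra=.0)
E
```

```text
clock: 2.2
tool_pos: [0.5667, 0.0994, 0.2861]
eef_rot: [0.694, 0.609, -0.29, 0.252]
ft_force: [-0.5, -1.3, 0.2]
width: 0.992
finger_force: 0.0
[ 0.43936156  0.50136179  0.87250861 -0.76841044  2.11345855  0.27643533]
rot [ 0.2 -0.2  0.1] shift [  0.1    0.06 -14.73] tcp [0.5677 0.1    0.1388]
rot [ 0.2 -0.2  0.1] shift [ -1.28 -10.46 -25.34] tcp [ 0.5539 -0.0051  0.0327]
```

```bash
python3 -m inch '[[0,0,0,0,0,-5,8.5],[0,0,0,0,0,-10,8.5],[0,0,0,0.1,0.1,-14.7,8.5],[0,0,0,-0.3,-3,-18,8.5],[0,0,0,-0.7,-6,-21,8.5],[0,0,0,-1,-8.2,-23.2,8.5],[0,0,0,-1.2,-9.5,-24.4,8.5],[0,0,0,-1.3,-10.4,-25.3,8.5],[0,0,0,-1.3,-10.4,-25.3,8.5]]'
python3 - <<'E'
from h import *
print(env.read_state()["qpos"])
plan(-45,[.556,.011,.049])
c=env.get_image("top"); cv2.imwrite("pics/t2.png",np.vstack([cv2.resize(c["image"][170:270,190:330],(700,500)) ]))
E
```

```text
clock: 3.1
tool_pos: [0.554, -0.0073, 0.0379]
eef_rot: [0.698, 0.606, -0.287, 0.252]
ft_force: [-0.3, 0.2, 0.0]
width: 0.995
finger_force: 0.0
[ 0.2913707   0.53036115  1.34287201 -0.70037783  1.63764118  0.51888774]
rot [-0.1  0.3  0.4] shift [-0.02  0.22 -0.51] tcp [ 0.5539 -0.0051  0.0327]
```

View pics/t2.png

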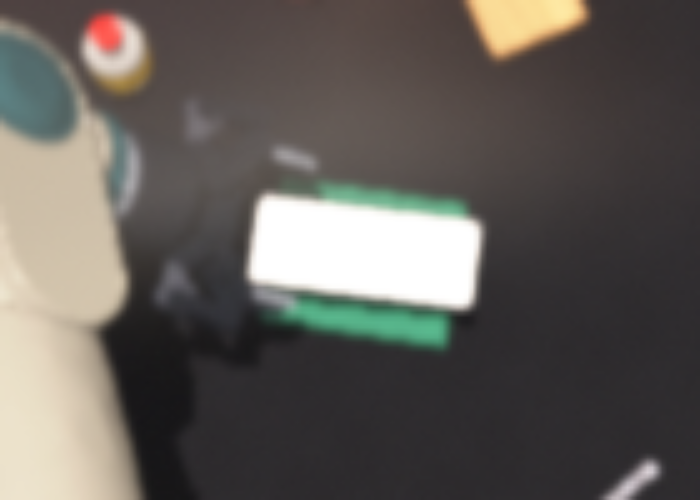

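The fingers straddle the board, with tips near (295,158) and (275,298) in the crop. The clearances look uneven, so I'll check by projecting the tips before closing.

```bash
python3 - <<'E'
from h import *
c={k:np.array(v) for k,v in env.get_image("top").items()}
s=env.read_state(); q=R.from_quat(s["eef_rot"]).as_matrix(); y=q[:,1]; a=q[:,2]; p=s["tool_pos"]
print("y",y,"a",a,"tcp",p)
f=lambda P:np.round((proj(c,P)-[190,170])*5,0).tolist()
for k in(0,.013,.03): print(k,f([p-a*k+y*.0425,p-a*k,p-a*k-y*.0425]))
pc=np.array([.552,-.019,.053])
print("panel corners",f([pc+i*.075*u+j*.029*n for i in(1,-1) for j in(1,-1)]))
w=env.get_image("wrist"); cv2.imwrite("pics/w2.png",np.array(w["image"]))
E
```

```text
y [ 0.99073724 -0.13565561  0.00610508] a [-0.09143689 -0.69968254 -0.7085786 ] tcp [ 0.55488345 -0.0056058   0.03863723]
0 [[351.0, 187.0], [342.0, 248.0], [333.0, 310.0]]
0.013 [[337.0, 183.0], [328.0, 244.0], [319.0, 306.0]]
0.03 [[319.0, 177.0], [310.0, 239.0], [300.0, 301.0]]
panel corners [[257.0, 193.0], [245.0, 277.0], [478.0, 221.0], [467.0, 306.0]]
```

View pics/w2.png

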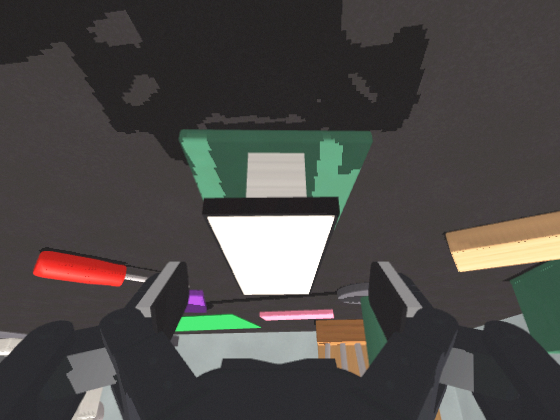

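The wrist view shows the board centred between the fingers (205–338 px against finger tips at 188 and 370). I'll go slightly deeper and close.

```bash
python3 -m inch '[[0,0,0,-0.1,-0.4,-0.6,8.5],[0,0,0,-0.1,-0.7,-0.9,8.5],[0,0,0,-0.1,-0.7,-0.9,8.5],[0,0,0,-0.1,-0.7,-0.9,5],[0,0,0,-0.1,-0.7,-0.9,5],[0,0,0,-0.1,-0.7,-0.9,5],[0,0,0,-0.1,-0.7,-0.9,5],[0,0,0,-0.1,-0.7,-0.9,5],[0,0,0,-0.1,-0.7,-0.9,5],[0,0,0,-0.1,-0.7,-0.9,5]]'
```

```text
clock: 4.25
tool_pos: [0.5534, -0.012, 0.0288]
eef_rot: [0.696, 0.607, -0.287, 0.253]
ft_force: [-1.9, 4.8, 5.9]
width: 0.606
finger_force: 61.1
```

```bash
python3 -m inch '[[0,0,0,0,0,1,5],[0,0,0,0,0,3,5],[0,0,0,0,0,6,5],[0,0,0,0,0,10,5],[0,0,0,0,0,14,5],[0,0,0,0,0,17,5],[0,0,0,0,0,17,5]]'
python3 - <<'E'
from h import *
w=env.get_image("wrist")["image"]; c=env.get_image("side")["image"]
cv2.imwrite("pics/w3.png",np.hstack([cv2.resize(w,(400,300)),cv2.resize(c[130:310,180:380],(400,300))]))
E
```

```text
clock: 4.95
tool_pos: [0.5546, -0.0124, 0.2048]
eef_rot: [0.698, 0.606, -0.283, 0.255]
ft_force: [0.3, 0.8, -1.3]
width: 0.599
finger_force: 58.3
```

View pics/w3.png

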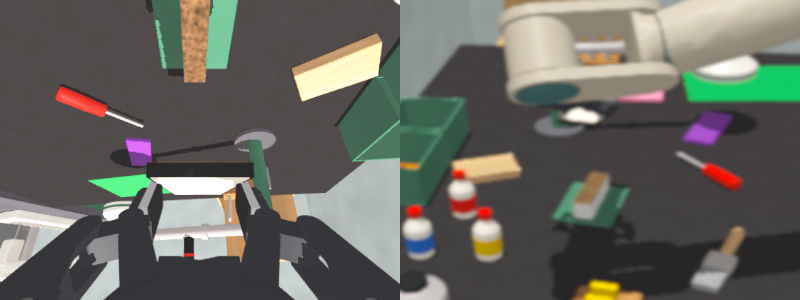

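The board is held but looks pitched relative to before: its near edge is at rows 163–178 and the white face is nearly edge-on. I'll measure its pose from the corners of the white face.

```bash
cat >> h.py <<'E'
def corners(c,lo,hi,roi):
    im=np.array(c["image"]); m=cv2.inRange(cv2.cvtColor(im,cv2.COLOR_BGR2HSV),lo,hi); k=np.zeros_like(m); x0,y0,x1,y1=roi; k[y0:y1,x0:x1]=255; m&=k
    q=max(cv2.findContours(m,0,2)[0],key=cv2.contourArea); h=cv2.convexHull(q)
    for e in np.linspace(1,20,60):
        p=cv2.approxPolyDP(h,e,True)
        if len(p)==4: break
    return p[:,0].astype(float),cv2.contourArea(q)
E
python3 - <<'E'
from h import *
c={k:np.array(v) for k,v in env.get_image("wrist").items()}
p,A=corners(c,(0,0,200),(180,40,255),(195,225,365,300)); print(p.tolist(),A)
s=env.read_state(); q=R.from_quat(s["eef_rot"]).as_matrix(); T=c["world_from_camera"]
print("cam rel tool",np.round(q.T@(T[:3,3]-s["tool_pos"]),3),np.round(q.T@T[:3,:3],2).tolist(), c["mtx"][0,0])
# order: top-left, top-right (near), bottom-right, bottom-left (far)
o=p[np.argsort(p[:,1])]; tl,tr=o[:2][np.argsort(o[:2,0])]; bl,br=o[2:][np.argsort(o[2:,0])]
obj=np.array([[75,-29,4],[75,29,4],[-75,29,4],[-75,-29,4]])/1000
for flip in(1,-1):
    ob=obj*[1,flip,1]
    n_,rs,ts,er=cv2.solvePnPGeneric(ob,np.array([tl,tr,br,bl]),c["mtx"],c["dist"],flags=cv2.SOLVEPNP_IPPE)
    for r,t,e in zip(rs,ts,er):
        W=T[:3,:3]@cv2.Rodrigues(r)[0]; P=T[:3,:3]@t[:,0]+T[:3,3]
        if W[2,2]>-.5: print(flip,"err",e,"centre",np.round(P,4),"x",np.round(W[:,0],3),"z",np.round(W[:,2],3),"in tool",np.round(q.T@(P-s["tool_pos"]),4))
E
```

```text
[[314.0, 299.0], [226.0, 299.0], [229.0, 282.0], [303.0, 279.0]] 1503.5
cam rel tool [ 0.074  0.    -0.181] [[-0.0, -0.96, -0.29], [1.0, -0.0, 0.0], [-0.0, -0.29, 0.96]] 310.31368331485726
1 err [7.37696084] centre [ 0.5376 -0.0639  0.2132] x [-0.185 -0.933 -0.31 ] z [-0.031 -0.31   0.95 ] in tool [-0.0484 -0.008   0.0262]
-1 err [87.1194357] centre [ 0.5376 -0.0639  0.2132] x [-0.269 -0.028  0.963] z [-0.897  0.372 -0.24 ] in tool [-0.0484 -0.008   0.0262]
-1 err [95.84872198] centre [ 0.5421 -0.0436  0.2305] x [ 0.456 -0.102  0.884] z [ 0.856 -0.221 -0.467] in tool [-0.0459 -0.0062 -0.0006]
```

```bash
cat >> h.py <<'E'
def panelpose(lo,hi,roi,face=1):
    "wrist camera PnP of the visible broad face; face=1 white, -1 orange. nearest end = +X label"
    c={k:np.array(v) for k,v in env.get_image("wrist").items()}
    p,A=corners(c,lo,hi,roi); s=env.read_state(); q=R.from_quat(s["eef_rot"]).as_matrix(); T=c["world_from_camera"]
    o=p[np.argsort(p[:,1])]; tl,tr=o[:2][np.argsort(o[:2,0])]; bl,br=o[2:][np.argsort(o[2:,0])]
    print("corners",tl,tr,br,bl,A)
    obj=np.array([[75,-29,0],[75,29,0],[-75,29,0],[-75,-29,0]])/1000
    for k in(1,-1):
        n_,rs,ts,er=cv2.solvePnPGeneric(obj*[1,k,1],np.array([tl,tr,br,bl]),c["mtx"],c["dist"],flags=cv2.SOLVEPNP_IPPE)
        for r,t,e in zip(rs,ts,er):
            W=T[:3,:3]@cv2.Rodrigues(r)[0]; P=T[:3,:3]@t[:,0]+T[:3,3]; v=W[:,2]*np.sign(W[:,2]@(T[:3,3]-P))
            P=P-.004*v
            if e[0]<15: print("err",e,"centre",np.round(P,4),"x",np.round(W[:,0],3),"facenormal",np.round(v,3),"in tool",np.round(q.T@(P-s["tool_pos"]),4),"tilt(x.u,x.z deg)",np.round(np.degrees(np.arctan2(W[2,0],W[:,0]@u)),1))
E
python3 - <<'E'
from h import *
panelpose((0,0,200),(180,40,255),(195,242,360,277))
E
```

```text
corners [272. 255.] [348. 256.] [311. 258.] [210. 257.] 250.0
err [6.30716861] centre [ 0.5583 -0.0387  0.2058] x [ 0.119 -0.94  -0.321] facenormal [ 0.056  0.329 -0.943] in tool [-0.024   0.0093  0.0112] tilt(x.u,x.z deg) -160.7
err [6.30716861] centre [ 0.5583 -0.0387  0.2058] x [ 0.119 -0.94  -0.321] facenormal [ 0.056  0.329 -0.943] in tool [-0.024   0.0093  0.0112] tilt(x.u,x.z deg) -160.7
```

```bash
python3 - <<'E'
from h import *
im=np.array(env.get_image("wrist")["image"])
print([(r,im[r,275].tolist()) for r in range(222,290,3)])
print([(x,im[258,x].tolist()) for x in range(196,364,8)])
panelpose((0,0,120),(180,45,255),(195,235,360,275))
panelpose((0,0,160),(180,25,255),(195,235,360,280))
E
```

```text
[(222, [81, 83, 88]), (225, [85, 84, 91]), (228, [81, 84, 89]), (231, [85, 85, 91]), (234, [62, 112, 191]), (237, [57, 56, 59]), (240, [55, 54, 57]), (243, [57, 55, 55]), (246, [63, 60, 61]), (249, [68, 67, 66]), (252, [69, 66, 68]), (255, [201, 215, 224]), (258, [254, 255, 255]), (261, [82, 85, 91]), (264, [85, 83, 92]), (267, [86, 86, 94]), (270, [82, 85, 90]), (273, [81, 83, 88]), (276, [87, 84, 92]), (279, [143, 145, 143]), (282, [229, 230, 224]), (285, [227, 227, 221]), (288, [226, 228, 221])]
[(196, [157, 254, 104]), (204, [156, 254, 102]), (212, [182, 183, 185]), (220, [121, 126, 134]), (228, [236, 255, 232]), (236, [251, 255, 254]), (244, [255, 255, 255]), (252, [255, 255, 255]), (260, [254, 255, 255]), (268, [254, 255, 255]), (276, [254, 255, 255]), (284, [254, 255, 255]), (292, [244, 250, 253]), (300, [243, 249, 252]), (308, [245, 251, 253]), (316, [200, 230, 249]), (324, [136, 176, 222]), (332, [51, 50, 52]), (340, [180, 181, 184]), (348, [179, 178, 182]), (356, [76, 116, 172])]
corners [211. 255.] [349. 255.] [356. 273.] [201. 274.] 795.0
corners [210. 256.] [307. 255.] [358. 279.] [199. 278.] 783.0
err [10.69221004] centre [0.5476 0.0062 0.2225] x [-0.225 -0.905 -0.362] facenormal [ 0.053  0.359 -0.932] in tool [-0.0055 -0.0074 -0.0312] tilt(x.u,x.z deg) -158.7
err [10.69221004] centre [0.5476 0.0062 0.2225] x [-0.225 -0.905 -0.362] facenormal [ 0.053  0.359 -0.932] in tool [-0.0055 -0.0074 -0.0312] tilt(x.u,x.z deg) -158.7
```

The board is pivoting in the grip: its far end is sagging, so the grip has little torsional hold. Sagging turns it the way I want, white towards −u and long axis vertical. So I'll let it hang, carry it to the rack with this same tilt, stand it in the slot, then regrip at mid-height from the orange side.

```bash
python3 -m inch '[[0,0,0,0,0,2,5],[0,0,0,0,0,4,5],[0,0,0,0,0,6,5],[0,0,0,0,0,6,5],[0,0,0,0,0,6,5]]'
python3 - <<'E'
from h import *
im=np.array(env.get_image("wrist")["image"])
h=cv2.cvtColor(im,cv2.COLOR_BGR2HSV); m=cv2.inRange(h,(5,120,100),(22,255,255)); m[:,:190]=0; m[:,370:]=0
for q in cv2.findContours(m,0,2)[0]:
    if cv2.contourArea(q)>60: print(cv2.boundingRect(q),cv2.contourArea(q),im[int(q[:,0,1].mean()),int(q[:,0,0].mean())])
plan(-45,[.504,.289,.25],d=.0285)
E
```

```text
clock: 5.8
tool_pos: [0.5532, -0.0125, 0.2588]
eef_rot: [0.697, 0.607, -0.286, 0.253]
ft_force: [0.5, 0.4, -1.3]
width: 0.599
finger_force: 59.0
(315, 294, 28, 53) 1023.5 [100 150 201]
(306, 260, 13, 18) 141.0 [ 92 137 179]
(324, 259, 7, 18) 81.0 [100 150 201]
(249, 232, 104, 2) 99.5 [ 70 102 163]
(260, 0, 33, 78) 2023.5 [ 95 135 182]
rot [-0.   0.2  0.2] shift [-5.15 28.16 -2.78] tcp [0.5014 0.269  0.2298]
```

```bash
python3 - <<'E'
from h import *
im=np.array(env.get_image("wrist")["image"])
for x in(250,275,300): print(x,[(r,int(im[r,x].max()), int(im[r,x].min())) for r in range(226,268,2)])
E
python3 -m inch '[[0,0,0,0,0,0,5],[0,0,0,0,0,0,5],[0,0,0,0,0,0,5],[0,0,0,0,0,0,5],[0,0,0,0,0,0,5],[0,0,0,0,0,0,5],[0,0,0,0,0,0,5],[0,0,0,0,0,0,5],[0,0,0,0,0,0,5],[0,0,0,0,0,0,5]]' | head -1
python3 - <<'E'
from h import *
im=np.array(env.get_image("wrist")["image"])
for x in(250,275,300): print(x,[(r,int(im[r,x].max()), int(im[r,x].min())) for r in range(226,268,2)])
cv2.imwrite("pics/w4.png",im)
E
```

```text
250 [(226, 79, 74), (228, 81, 73), (230, 79, 73), (232, 83, 74), (234, 169, 52), (236, 51, 48), (238, 52, 49), (240, 51, 49), (242, 53, 50), (244, 50, 49), (246, 52, 50), (248, 60, 58), (250, 61, 60), (252, 63, 60), (254, 62, 59), (256, 255, 253), (258, 255, 254), (260, 85, 78), (262, 97, 91), (264, 210, 200), (266, 211, 203)]
275 [(226, 255, 239), (228, 142, 101), (230, 83, 76), (232, 82, 76), (234, 210, 56), (236, 59, 56), (238, 59, 56), (240, 60, 57), (242, 58, 56), (244, 62, 60), (246, 62, 60), (248, 61, 59), (250, 63, 60), (252, 58, 57), (254, 64, 62), (256, 255, 253), (258, 255, 254), (260, 82, 77), (262, 167, 162), (264, 212, 202), (266, 214, 204)]
300 [(226, 201, 126), (228, 80, 73), (230, 81, 74), (232, 83, 75), (234, 161, 51), (236, 51, 48), (238, 52, 49), (240, 52, 49), (242, 50, 48), (244, 52, 48), (246, 51, 47), (248, 53, 50), (250, 53, 51), (252, 51, 49), (254, 52, 50), (256, 255, 254), (258, 255, 253), (260, 119, 108), (262, 212, 205), (264, 213, 201), (266, 209, 199)]
clock: 6.9
250 [(226, 80, 74), (228, 80, 74), (230, 80, 72), (232, 107, 72), (234, 156, 48), (236, 50
[... 212 characters left out ...]
 211, 202), (266, 213, 205)]
275 [(226, 255, 238), (228, 135, 97), (230, 83, 76), (232, 120, 75), (234, 148, 53), (236, 60, 58), (238, 60, 57), (240, 63, 59), (242, 62, 61), (244, 60, 57), (246, 61, 59), (248, 63, 61), (250, 57, 56), (252, 63, 61), (254, 105, 98), (256, 255, 255), (258, 255, 255), (260, 84, 77), (262, 178, 173), (264, 213, 204), (266, 213, 204)]
300 [(226, 143, 103), (228, 80, 73), (230, 82, 75), (232, 106, 72), (234, 117, 46), (236, 49, 47), (238, 50, 48), (240, 54, 53), (242, 52, 51), (244, 50, 49), (246, 53, 51), (248, 51, 47), (250, 54, 52), (252, 52, 50), (254, 96, 89), (256, 255, 255), (258, 255, 255), (260, 117, 109), (262, 212, 207), (264, 210, 199), (266, 209, 199)]
```

The reading is stable. The board sits about 19° pitched, +u end up, possibly resting on the palm. So the tool needs roughly +71° more to bring it vertical.

```bash
python3 - <<'E'
from h import *
plan(26,[.504,.289,.25],d=.0285); plan(-9,[.53,.15,.27],d=.0285); plan(-27,[.54,.08,.275],d=.0285); plan(9,[.51,.22,.26],d=.0285)
E
```

```text
rot [70.4 -9.3  0.3] shift [-4.74 31.4  -3.34] tcp [0.5056 0.3014 0.2244]
rot [35.7 -4.6  0.3] shift [-2.36 15.82 -1.59] tcp [0.5294 0.1456 0.2419]
rot [17.8 -2.2  0.3] shift [-1.47  7.98 -0.82] tcp [0.5383 0.0672 0.2496]
rot [53.5 -7.   0.3] shift [-4.24 23.7  -2.59] tcp [0.5106 0.2244 0.2319]
```

```bash
python3 -m inch '[[3,-0.4,0,-0.2,1.5,0,5],[8.5,-1.1,0.1,-0.7,4,-0.2,5],[15,-1.9,0.2,-1.2,7,-0.6,5],[22,-2.8,0.3,-1.7,10,-1,5],[29,-3.8,0.3,-2.1,13,-1.4,5],[36,-4.7,0.3,-2.5,16,-1.7,5],[43,-5.6,0.3,-3.2,19.2,-2.1,5],[50,-6.5,0.3,-3.8,22.2,-2.4,5],[57,-7.5,0.3,-4.3,25.2,-2.7,5],[63,-8.3,0.3,-4.5,28,-3,5],[68,-9,0.3,-4.7,30.2,-3.2,5],[70.4,-9.3,0.3,-4.7,31.4,-3.3,5]]'
python3 -m inch '[[0,0,0,0,0,0,5],[0,0,0,0,0,0,5],[0,0,0,0,0,0,5]]'
python3 - <<'E'
from h import *
print(env.read_state()["qpos"])
s=np.array(env.get_image("side")["image"]); t=np.array(env.get_image("top")["image"])
cv2.imwrite("pics/p5.png",np.hstack([cv2.resize(s[180:340,210:370],(400,400)),cv2.resize(t[180:280,120:220],(400,400))]))
plan(26,[.504,.289,.25],d=.0285)
E
```

```text
clock: 8.15
tool_pos: [0.5054, 0.3017, 0.2242]
eef_rot: [0.733, 0.642, 0.17, -0.149]
ft_force: [0.0, -1.1, -1.6]
width: 0.596
finger_force: 59.8
clock: 8.45
tool_pos: [0.5062, 0.3011, 0.2253]
eef_rot: [0.733, 0.642, 0.169, -0.148]
ft_force: [-0.8, -0.1, -0.3]
width: 0.597
finger_force: 60.2
[0.25256449 0.0233899  1.43518121 0.41870711 1.50732897 0.3941595 ]
rot [-0.   0.1  0. ] shift [-0.06  0.01 -0.08] tcp [0.5056 0.3014 0.2244]
```

View pics/p5.png

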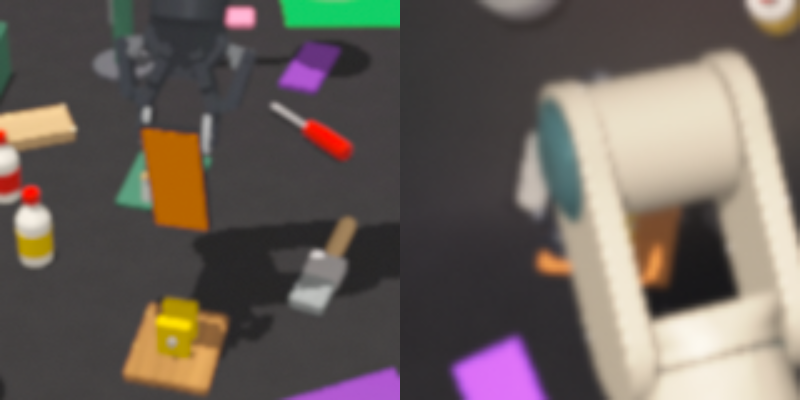

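The side crop shows the orange face towards the camera, hanging near-vertical and gripped near its top, with corners about (145,130) and (210,228) in the crop. I'll measure its pose with PnP.

```bash
cat >> h.py <<'E'
def sidepose(roi,lo=(4,170,80),hi=(17,255,255)):
    c={k:np.array(v) for k,v in env.get_image("side").items()}
    p,A=corners(c,lo,hi,roi); T=c["world_from_camera"]
    o=p[np.argsort(p[:,1])]; tl,tr=o[:2][np.argsort(o[:2,0])]; bl,br=o[2:][np.argsort(o[2:,0])]
    print("corners",tl,tr,br,bl,A)
    obj=np.array([[75,-29,0],[75,29,0],[-75,29,0],[-75,-29,0]])/1000
    n_,rs,ts,er=cv2.solvePnPGeneric(obj*[1,1,1],np.array([tl,tr,br,bl]),c["mtx"],c["dist"],flags=cv2.SOLVEPNP_IPPE)
    for r,t,e in zip(rs,ts,er):
        W=T[:3,:3]@cv2.Rodrigues(r)[0]; P=T[:3,:3]@t[:,0]+T[:3,3]; x=W[:,0]
        print("err",e,"centre",np.round(P-.004*u,4),"x",np.round(x,3),"lean to +u deg",round(np.degrees(np.arctan2(x@u,x[2])),1),"sideways",round(np.degrees(np.arctan2(x@n,x[2])),1))
    for nm,q in(("tl",tl),("tr",tr),("bl",bl),("br",br)):  # on vertical plane y~ through u=slot+4mm
        d=cast(c,[q],0.)[0]-T[:3,3]; O=T[:3,3]; pl=np.array([.504,.289,0])@u+.004
        print(nm,np.round(O+d*((pl-O@u)/(d@u)),4))
E
python3 - <<'E'
from h import *
sidepose((255,222,300,278))
E
```

```text
corners [268. 231.] [288. 234.] [292. 271.] [272. 268.] 773.0
err [0.30607295] centre [0.5141 0.1751 0.1456] x [0.048 0.193 0.98 ] lean to +u deg 11.4 sideways 1.3
err [0.37146997] centre [0.5145 0.1726 0.1499] x [ 0.174 -0.976  0.131] lean to +u deg -82.1 sideways 66.5
tl [0.5311 0.2895 0.285 ]
tr [0.4828 0.2958 0.2836]
bl [0.5233 0.2905 0.1755]
br [0.4724 0.2972 0.1751]
```

```bash
python3 - <<'E'
from h import *
im=np.array(env.get_image("wrist")["image"])
for x in(250,275,300): print(x,[(r,im[r,x].tolist()) for r in range(200,300,4)])
s=env.read_state(); q=R.from_quat(s["eef_rot"]).as_matrix(); c=env.get_image("wrist"); T=np.array(c["world_from_camera"])
H=s["tool_pos"]-.0285*q[:,2]; 
for lean in(0,10,17):
    l=np.radians(lean); x=np.cos(l)*zz+np.sin(l)*u; w=-np.cos(l)*u+np.sin(l)*zz
    cen=H-.0265*x
    f=lambda P:np.round(proj({k:np.array(v) for k,v in c.items()},P)[:,1]).tolist()
    print(lean,"near orange/white, far orange/white rows",f([cen+.075*x-.004*w,cen+.075*x+.004*w,cen-.075*x-.004*w,cen-.075*x+.004*w]))
E
```

```text
250 [(200, [73, 74, 78]), (204, [74, 76, 80]), (208, [75, 76, 80]), (212, [79, 99, 127]), (216, [94, 141, 208]), (220, [59, 57, 61]), (224, [59, 59, 61]), (228, [60, 58, 63]), (232, [61, 60, 64]), (236, [163, 176, 186]), (240, [194, 209, 221]), (244, [228, 238, 246]), (248, [228, 238, 246]), (252, [228, 238, 245]), (256, [228, 238, 245]), (260, [228, 238, 245]), (264, [228, 238, 245]), (268, [228, 239, 246]), (272, [228, 238, 246]), (276, [229, 239, 246]), (280, [228, 238, 245]), (284, [229, 239, 246]), (288, [228, 238, 245]), (292, [228, 238, 246]), (296, [75, 122, 182])]
275 [(200, [70, 72, 75]), (204, [70, 69, 73]), (208, [72, 72, 78]), (212, [67, 74, 90]), (216, [89, 132, 190]), (220, [61, 59, 63]), (224, [61, 59, 65]), (228, [60, 59, 64]), (232, [62, 62, 64]), (236, [90, 96, 103]), (240, [228, 238, 245]), (244, [228, 238, 245]), (248, [228, 238, 246]), (252, [229, 239, 246]), (256, [228, 238, 246]), (260, [228, 239, 246]), (264, [228, 239, 246]), (268, [228, 238, 245]), (272, [229, 239, 246]), (276, [228, 239, 245]), (280, [228, 238, 246]), (284, [228, 238, 246]), (288, [229, 23
[... 151 characters left out ...]
 [97, 153, 224]), (220, [60, 59, 61]), (224, [60, 57, 62]), (228, [63, 62, 64]), (232, [61, 60, 64]), (236, [94, 98, 104]), (240, [228, 239, 246]), (244, [228, 239, 246]), (248, [228, 238, 246]), (252, [228, 238, 245]), (256, [227, 238, 245]), (260, [228, 238, 245]), (264, [229, 239, 246]), (268, [229, 239, 246]), (272, [228, 239, 245]), (276, [228, 238, 246]), (280, [228, 239, 246]), (284, [228, 238, 245]), (288, [193, 208, 220]), (292, [193, 210, 220]), (296, [67, 106, 155])]
0 near orange/white, far orange/white rows [253.0, 274.0, 254.0, 264.0]
10 near orange/white, far orange/white rows [231.0, 252.0, 275.0, 285.0]
17 near orange/white, far orange/white rows [218.0, 236.0, 291.0, 300.0]
```

Both cameras agree the board leans about 17° (the top towards +u). I'll rotate 17° more about the hold point, gently.

```bash
cat >> h.py <<'E'
def lean(off=.0265,d=.0285,white=True):
    "lean of panel (top towards +u, deg) from near/far white rows at centre column of wrist view"
    c={k:np.array(v) for k,v in env.get_image("wrist").items()}; s=env.read_state(); q=R.from_quat(s["eef_rot"]).as_matrix()
    H=s["tool_pos"]-d*q[:,2]; g=c["image"][:,262:300].astype(int).mean(1); print("white rows",[r for r in range(190,330) if g[r].min()>200][::1][:1],[r for r in range(190,330) if g[r].min()>200][-1:])
    for L in range(-20,40,4):
        l=np.radians(L); x=np.cos(l)*zz+np.sin(l)*u; w=-np.cos(l)*u+np.sin(l)*zz; cen=H-off*x
        print(L,np.round(proj(c,[cen+.075*x+.004*w,cen-.075*x+.004*w])[:,1]).tolist(),end=" ")
    print("hold",np.round(H,4))
E
python3 - <<'E'
from h import *
plan(43,[.504,.289,.25],d=.0285)
plan(35,[.504,.289,.25],d=.0285)
E
```

```text
rot [16.8 -2.2  0. ] shift [0.04 0.7  0.42] tcp [0.5065 0.3083 0.2292]
rot [ 8.9 -1.1  0. ] shift [0.   0.39 0.17] tcp [0.5061 0.3052 0.2267]
```

```bash
python3 -m inch '[[1,-0.1,0,0,0.05,0,5],[2.5,-0.3,0,0,0.1,0.05,5],[4.5,-0.6,0,0,0.2,0.1,5],[6.5,-0.8,0,0,0.3,0.15,5],[8.5,-1.1,0,0,0.4,0.2,5],[10.5,-1.4,0,0,0.45,0.25,5],[12.5,-1.6,0,0,0.55,0.3,5],[14.5,-1.9,0,0,0.6,0.35,5],[16,-2.1,0,0,0.7,0.4,5],[16.8,-2.2,0,0,0.7,0.4,5],[16.8,-2.2,0,0,0.7,0.4,5]]' | grep -E "clock|pos|rot|finger"
python3 - <<'E'
from h import *
lean()
sidepose((255,222,300,282))
plan(43,[.504,.289,.165],d=.0285);plan(43,[.504,.289,.115],d=.0285)
E
```

```text
clock: 9.8
tool_pos: [0.506, 0.3081, 0.2285]
eef_rot: [0.7, 0.613, 0.275, -0.242]
finger_force: 60.3
white rows [232] [304]
-20 [281.0, 257.0] -16 [272.0, 266.0] -12 [263.0, 274.0] -8 [254.0, 283.0] -4 [245.0, 292.0] 0 [236.0, 301.0] 4 [228.0, 309.0] 8 [220.0, 319.0] 12 [213.0, 328.0] 16 [206.0, 337.0] 20 [200.0, 347.0] 24 [194.0, 356.0] 28 [189.0, 366.0] 32 [184.0, 376.0] 36 [180.0, 386.0] hold [0.5035 0.289  0.2496]
corners [268. 229.] [290. 232.] [290. 278.] [270. 273.] 980.5
err [0.2970338] centre [0.5096 0.2314 0.1799] x [0.006 0.042 0.999] lean to +u deg 2.4 sideways 0.1
err [0.82902561] centre [0.5091 0.2331 0.1876] x [ 0.116 -0.958  0.26 ] lean to +u deg -74.4 sideways 42.7
tl [0.531  0.2895 0.2907]
tr [0.4781 0.2964 0.2899]
bl [0.5288 0.2898 0.1585]
br [0.4773 0.2966 0.1519]
rot [0. 0. 0.] shift [ 0.05 -0.01 -8.48] tcp [0.5065 0.3083 0.1442]
rot [0. 0. 0.] shift [ 5.000e-02 -1.000e-02 -1.348e+01] tcp [0.5065 0.3083 0.0942]
```

```bash
python3 -m inch '[[0.5,-0.1,0,0,0,-1,5],[1,-0.1,0,0,0,-2.5,5],[1.5,-0.2,0,0,0,-4.5,5],[2,-0.3,0,0,0.1,-6.5,5],[2,-0.3,0,0,0.1,-7.5,5],[2,-0.3,0,0,0.1,-8,5],[2,-0.3,0,0,0.1,-8,5]]' | grep -E "clock|pos|rot|force"
python3 - <<'E'
from h import *
lean()
c={k:np.array(v) for k,v in env.get_image("side").items()}
x=np.vstack([c["image"][215:345,245:325]]); cv2.imwrite("pics/s6.png",cv2.resize(x,None,fx=4.5,fy=4.5,interpolation=cv2.INTER_CUBIC))
E
```

```text
clock: 10.6
tool_pos: [0.5058, 0.3094, 0.1482]
eef_rot: [0.695, 0.609, 0.288, -0.252]
ft_force: [-0.3, -0.1, -0.6]
finger_force: 60.3
white rows [231] [306]
-20 [277.0, 261.0] -16 [267.0, 270.0] -12 [258.0, 279.0] -8 [249.0, 287.0] -4 [240.0, 296.0] 0 [232.0, 305.0] 4 [224.0, 314.0] 8 [216.0, 323.0] 12 [209.0, 332.0] 16 [202.0, 342.0] 20 [196.0, 352.0] 24 [191.0, 361.0] 28 [186.0, 371.0] 32 [181.0, 381.0] 36 [178.0, 392.0] hold [0.5035 0.2895 0.1694]
```

View pics/s6.png

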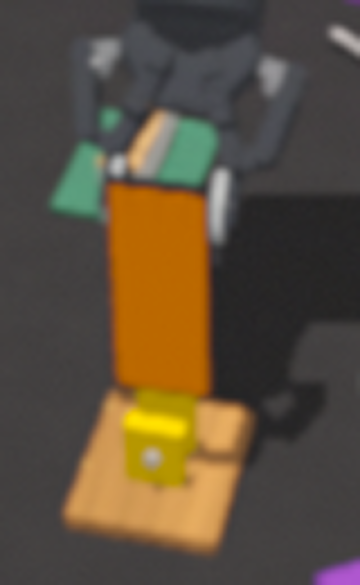

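The board is vertical and its bottom edge (crop row ~390) is just over the slot, centred on the cheeks. Lowering.

```bash
python3 -m inch '[[0,0,0,0,0,-0.8,5],[0,0,0,0,0,-1.8,5],[0,0,0,0,0,-2.8,5],[0,0,0,0,0,-3.8,5],[0,0,0,0,0,-4.6,5],[0,0,0,0,0,-5.1,5],[0,0,0,0,0,-5.4,5],[0,0,0,0,0,-5.5,5],[0,0,0,0,0,-5.5,5]]' | grep -E "clock|pos|rot|force"
python3 - <<'E'
from h import *
lean()
E
```

```text
clock: 11.6
tool_pos: [0.5062, 0.3097, 0.0947]
eef_rot: [0.694, 0.609, 0.288, -0.252]
ft_force: [-2.2, -0.2, 2.9]
finger_force: 60.6
white rows [231] [295]
-20 [278.0, 262.0] -16 [268.0, 271.0] -12 [259.0, 279.0] -8 [250.0, 288.0] -4 [241.0, 297.0] 0 [233.0, 306.0] 4 [225.0, 315.0] 8 [217.0, 324.0] 12 [210.0, 333.0] 16 [203.0, 342.0] 20 [197.0, 352.0] 24 [192.0, 362.0] 28 [187.0, 372.0] 32 [183.0, 382.0] 36 [179.0, 392.0] hold [0.5035 0.2896 0.1148]
```

The force shows floor contact. Releasing.

```bash
python3 -m inch '[[0,0,0,0,0,-0.1,5],[0,0,0,0,0,-0.1,6],[0,0,0,0,0,-0.1,6.5],[0,0,0,0,0,-0.1,7],[0,0,0,0,0,-0.1,7.5],[0,0,0,0,0,-0.1,8.5],[0,0,0,0,0,-0.1,8.5],[0,0,0,0,0,-0.1,8.5],[0,0,0,0,0,-0.1,8.5]]' | grep -E "clock|pos|rot|force|width"
python3 - <<'E'
from h import *
lean()
sidepose((255,235,305,305))
a=R.from_quat(env.read_state()["eef_rot"]).as_matrix()[:,2]; print("a",a)
E
```

```text
clock: 12.55
tool_pos: [0.506, 0.3094, 0.0928]
eef_rot: [0.695, 0.609, 0.288, -0.252]
ft_force: [-0.9, -0.1, -0.0]
width: 0.992
finger_force: 0.0
white rows [235] [294]
-20 [278.0, 262.0] -16 [268.0, 270.0] -12 [259.0, 279.0] -8 [250.0, 288.0] -4 [241.0, 296.0] 0 [233.0, 305.0] 4 [225.0, 314.0] 8 [217.0, 324.0] 12 [210.0, 333.0] 16 [203.0, 342.0] 20 [197.0, 352.0] 24 [192.0, 362.0] 28 [187.0, 371.0] 32 [183.0, 381.0] 36 [179.0, 392.0] hold [0.5033 0.2894 0.113 ]
corners [271. 272.] [292. 277.] [291. 304.] [271. 304.] 631.0
err [0.88785478] centre [0.5062 0.226  0.0516] x [-0.041  0.27   0.962] lean to +u deg 15.2 sideways -4.5
err [1.13337266] centre [0.5058 0.2277 0.059 ] x [ 0.086 -0.985 -0.147] lean to +u deg -98.7 sideways 124.5
tl [0.5261 0.2901 0.1622]
tr [0.4722 0.2972 0.156 ]
bl [0.5281 0.2899 0.0531]
br [0.4741 0.297  0.0647]
a [ 0.09317708  0.70092173 -0.7071257 ]
```

It stands vertical (near edge at row 235, about −1°). Next I back off, cross over the top to the orange side, and come in at mid-height.

```bash
python3 -m inch '[[0,0,0,-0.3,-2,2,8.5],[0,0,0,-0.7,-5,5,8.5],[0,0,0,-1.1,-8.5,8.5,8.5],[0,0,0,-1.5,-11.5,11.5,8.5],[0,0,0,-1.8,-13,15,8.5],[0,0,0,-1.8,-13,19,8.5],[-6,0.8,0,-1.8,-11,23,8.5],[-13,1.7,0,-1.8,-8,25,8.5],[-21,2.8,0,-1.5,-5,25,8.5],[-29,3.8,0,-1,-1,25,8.5],[-37,4.9,0,-0.5,3,25,8.5],[-45,6,0,0,7,25,8.5]]' | grep -E "clock|pos|rot|force"
python3 - <<'E'
from h import *
sidepose((255,235,305,305))
plan(-52,[.5035,.2893,.087],d=.021,extra=.13);plan(-52,[.5035,.2893,.087],d=.021,extra=.2)
E
```

```text
clock: 13.85
tool_pos: [0.5053, 0.3776, 0.3445]
eef_rot: [0.752, 0.659, 0.002, -0.0]
ft_force: [2.1, -0.8, 1.0]
finger_force: 0.0
corners [270. 273.] [291. 276.] [291. 304.] [271. 304.] 614.0
err [0.55413848] centre [0.5082 0.2199 0.0461] x [-0.023  0.269  0.963] lean to +u deg 15.3 sideways -3.5
err [0.84098647] centre [0.508  0.2208 0.0528] x [ 0.108 -0.984 -0.144] lean to +u deg -98.5 sideways 121.5
tl [0.5288 0.2898 0.1585]
tr [0.4748 0.2969 0.1588]
bl [0.5281 0.2899 0.0531]
br [0.4741 0.297  0.0647]
rot [-51.2   6.   -0.3] shift [  0.85  -1.24 -18.07] tcp [0.5147 0.3745 0.1541]
rot [-51.2   6.   -0.3] shift [  1.57   4.23 -13.76] tcp [0.5219 0.4291 0.1972]
```

Still standing (tops at z 0.158–0.159, where 0.162 is expected). Continuing to the pre-grip pose.

```bash
python3 -m inch '[[-6,0.7,0,0.4,2,0,8.5],[-14,1.7,0,0.8,4,0,8.5],[-22,2.6,-0.1,1.2,5,-1,8.5],[-30,3.5,-0.2,1.5,5.5,-3,8.5],[-38,4.5,-0.2,1.6,5.5,-6,8.5],[-45,5.3,-0.3,1.6,5,-10,8.5],[-51.2,6,-0.3,1.6,4.3,-13.7,8.5],[-51.2,6,-0.3,1.6,4.3,-13.7,8.5],[-51.2,6,-0.3,1.6,4.3,-13.7,8.5]]' | grep -E "clock|pos|rot|force"
python3 - <<'E'
from h import *
print(env.read_state()["qpos"])
plan(-52,[.5035,.2893,.087],d=.021)
E
```

```text
clock: 14.8
tool_pos: [0.5026, 0.3942, 0.1975]
eef_rot: [0.679, 0.596, -0.315, 0.29]
ft_force: [0.1, -0.4, 1.5]
finger_force: 0.0
[ 0.83384001  1.14646596  0.12290543 -0.82781515  2.47315972  0.45432331]
rot [-1.2  1.2 -0.6] shift [ -0.12 -12.13 -12.34] tcp [0.5013 0.2729 0.0741]
```

```bash
python3 -m inch '[[-0.5,0.5,-0.3,0,-1,-2.5,8.5],[-1,1,-0.5,0,-2,-5,8.5],[-1.2,1.2,-0.6,-0.1,-4,-6.5,8.5],[-1.2,1.2,-0.6,-0.1,-6.5,-8.2,8.5],[-1.2,1.2,-0.6,-0.1,-9,-10,8.5],[-1.2,1.2,-0.6,-0.1,-10.5,-11.1,8.5],[-1.2,1.2,-0.6,-0.1,-11.5,-11.9,8.5],[-1.2,1.2,-0.6,-0.1,-12.1,-12.3,8.5],[-1.2,1.2,-0.6,-0.1,-12.1,-12.3,8.5],[-1.2,1.2,-0.6,-0.1,-12.1,-12.3,8.5]]' | grep -E "clock|pos|rot|force"
python3 - <<'E'
from h import *
print(env.read_state()["qpos"])
plan(-52,[.5035,.2893,.087],d=.021)
w=np.array(env.get_image("wrist")["image"]); cv2.imwrite("pics/w7.png",w)
E
```

```text
clock: 15.8
tool_pos: [0.5024, 0.2742, 0.0782]
eef_rot: [0.677, 0.592, -0.327, 0.29]
ft_force: [-0.6, 0.1, -0.1]
finger_force: 0.0
[ 0.72304431  0.84988451  0.84286852 -0.64740907  2.10706716  0.71193954]
rot [-0.2  0.3  0. ] shift [-0.11 -0.13 -0.41] tcp [0.5013 0.2729 0.0741]
```

View pics/w7.png

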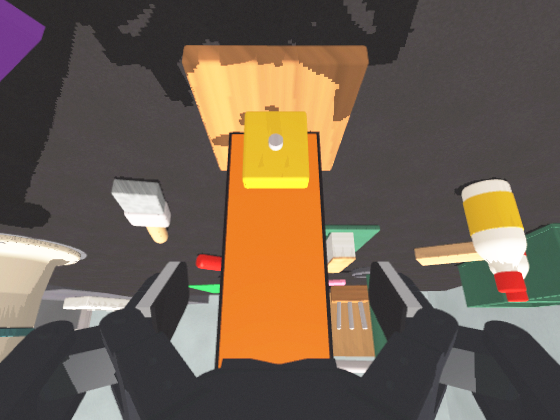

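The orange board stands in the slot (columns 218–332), centred between the fingers. I'll correct by 4 mm and grip.

```bash
python3 -m inch '[[0,0,0,-0.1,-0.1,-0.4,8.5],[0,0,0,-0.1,-0.1,-0.4,8.5],[0,0,0,-0.1,-0.1,-0.4,5],[0,0,0,-0.1,-0.1,-0.4,5],[0,0,0,-0.1,-0.1,-0.4,5],[0,0,0,-0.1,-0.1,-0.4,5],[0,0,0,-0.1,-0.1,-0.4,5],[0,0,0,-0.1,-0.1,-0.4,5],[0,0,0,-0.1,-0.1,-0.4,5]]' | grep -E "clock|pos|rot|force|width"
python3 - <<'E'
from h import *
s=env.read_state(); a=R.from_quat(s["eef_rot"]).as_matrix()[:,2]; H=s["tool_pos"]-.021*a; print("hold",H,"d to plane", (np.array(s["tool_pos"])-[.5035,.2893,0])@u/(a@u))
d=((np.array(s["tool_pos"])-[.5035,.2893,0])@u)/(a@u); print("grip height",(s["tool_pos"]-d*a)[2])
E
```

```text
clock: 16.75
tool_pos: [0.5005, 0.2723, 0.0714]
eef_rot: [0.676, 0.592, -0.329, 0.29]
ft_force: [-0.5, 0.3, -0.6]
width: 0.586
finger_force: 0.0
hold [0.50266941 0.28869193 0.08430083] d to plane 0.02190169750961218
grip height 0.08485503490352996
```

```bash
python3 - <<'E'
from h import *
im=np.array(env.get_image("wrist")["image"]); h=cv2.cvtColor(im,cv2.COLOR_BGR2HSV)
for r in(200,230,250,270,290,310,330,345):
    m=cv2.inRange(h[r:r+1],(3,180,100),(16,255,255))[0]; x=np.where(m[180:380])[0]+180; print(r,x.min() if len(x) else None,x.max() if len(x) else None,len(x), [tuple(im[r,c]) for c in (196,204,212,345,352)])
E
python3 -m inch '[[0,0,0,0,0,0,4.6],[0,0,0,0,0,0,4.6],[0,0,0,0,0,0,4.6]]' | grep -E "clock|pos|force|width"
```

```text
200 230 323 94 [(np.uint8(74), np.uint8(79), np.uint8(82)), (np.uint8(75), np.uint8(77), np.uint8(81)), (np.uint8(74), np.uint8(76), np.uint8(81)), (np.uint8(76), np.uint8(78), np.uint8(84)), (np.uint8(81), np.uint8(81), np.uint8(86))]
230 229 325 97 [(np.uint8(81), np.uint8(77), np.uint8(85)), (np.uint8(80), np.uint8(80), np.uint8(86)), (np.uint8(79), np.uint8(80), np.uint8(85)), (np.uint8(96), np.uint8(121), np.uint8(77)), (np.uint8(94), np.uint8(118), np.uint8(75))]
250 228 326 99 [(np.uint8(80), np.uint8(79), np.uint8(86)), (np.uint8(79), np.uint8(78), np.uint8(84)), (np.uint8(79), np.uint8(80), np.uint8(84)), (np.uint8(229), np.uint8(235), np.uint8(238)), (np.uint8(229), np.uint8(234), np.uint8(238))]
270 229 327 99 [(np.uint8(59), np.uint8(54), np.uint8(55)), (np.uint8(149), np.uint8(148), np.uint8(150)), (np.uint8(170), np.uint8(170), np.uint8(173)), (np.uint8(170), np.uint8(170), np.uint8(172)), (np.uint8(171), np.uint8(171), np.uint8(174))]
290 229 328 100 [(np.uint8(168), np.uint8(169), np.uint8(171)), (np.uint8(172), np.uint8(171), np.uint8(175)), (np.uint8(59), np.uint8(5
[... 230 characters left out ...]
 np.uint8(106), np.uint8(111)), (np.uint8(57), np.uint8(54), np.uint8(57)), (np.uint8(59), np.uint8(54), np.uint8(55))]
330 223 331 109 [(np.uint8(59), np.uint8(55), np.uint8(55)), (np.uint8(58), np.uint8(54), np.uint8(53)), (np.uint8(86), np.uint8(85), np.uint8(87)), (np.uint8(71), np.uint8(69), np.uint8(70)), (np.uint8(61), np.uint8(55), np.uint8(57))]
345 222 331 110 [(np.uint8(60), np.uint8(58), np.uint8(57)), (np.uint8(59), np.uint8(55), np.uint8(56)), (np.uint8(58), np.uint8(54), np.uint8(55)), (np.uint8(58), np.uint8(54), np.uint8(55)), (np.uint8(60), np.uint8(56), np.uint8(56))]
clock: 17.1
tool_pos: [0.5005, 0.2723, 0.0714]
ft_force: [-0.9, -1.1, -0.5]
width: 0.538
finger_force: 0.0
```

```bash
python3 - <<'E'
from h import *
c={k:np.array(v) for k,v in env.get_image("wrist").items()}; s=env.read_state(); q=R.from_quat(s["eef_rot"]).as_matrix(); p=np.array(s["tool_pos"])
for k in(0,.013,.02,.03,.04): print("open",k,np.round(proj(c,[p+q@[0,.0425,-k],p+q@[.011,.0425,-k],p+q@[-.011,.0425,-k],p+q@[0,.023,-k]])).tolist())
cen=np.array([.5035,.2893,.087]); 
for lab,z in(("mid",0),("top",.075),("bot",-.075)): print(lab,np.round(proj(c,[cen+u*.004+zz*z+n*j*.029 for j in(1,-1)])).tolist())
im=c["image"]; h=cv2.cvtColor(im,cv2.COLOR_BGR2HSV)
m=((h[...,1]<30)&(h[...,2]>150)&(h[...,2]<185)).astype(np.uint8); m[:250]=0; m[345:]=0
for qd in cv2.findContours(m,0,2)[0]:
    if cv2.contourArea(qd)>100: print(cv2.boundingRect(qd),cv2.approxPolyDP(qd,4,True)[:,0].tolist())
m=cv2.inRange(h,(3,180,100),(16,255,255)); ys=np.where(m[:,275])[0]; print("orange col275 rows",ys.min(),ys.max())
E
```

```text
open 0 [[347.0, 237.0], [348.0, 220.0], [346.0, 253.0], [316.0, 237.0]]
open 0.013 [[352.0, 245.0], [353.0, 228.0], [350.0, 262.0], [318.0, 245.0]]
open 0.02 [[354.0, 250.0], [356.0, 232.0], [353.0, 268.0], [320.0, 250.0]]
open 0.03 [[359.0, 258.0], [360.0, 239.0], [357.0, 277.0], [322.0, 258.0]]
open 0.04 [[364.0, 268.0], [366.0, 247.0], [362.0, 287.0], [325.0, 267.0]]
mid [[334.0, 254.0], [227.0, 254.0]]
top [[345.0, 418.0], [217.0, 419.0]]
bot [[326.0, 136.0], [234.0, 136.0]]
(42, 289, 131, 16) [[42, 296], [94, 294], [172, 303], [64, 289]]
(331, 252, 26, 42) [[331, 252], [344, 291], [355, 290], [340, 253]]
(201, 252, 26, 47) [[226, 252], [217, 252], [201, 288], [213, 291], [210, 298]]
orange col275 rows 199 363
```

The pad tips (226 and 331 px) are only now reaching the board's edges (227 and 334), so I'll close further.

```bash
python3 -m inch '[[0,0,0,0,0,0,4.2],[0,0,0,0,0,0,4],[0,0,0,0,0,0,3.8],[0,0,0,0,0,0,3.8],[0,0,0,0,0,0,3.8],[0,0,0,0,0,0,3.8]]' | grep -E "clock|pos|force|width"
```

```text
clock: 17.75
tool_pos: [0.5005, 0.2723, 0.0714]
ft_force: [0.6, -0.9, 0.5]
width: 0.446
finger_force: 0.0
```

Still no contact, so the pads are closing just in front of the board; it may lean slightly away. I'll reopen and measure its edges before going deeper.

```bash
python3 -m inch '[[0,0,0,0,0,0,5],[0,0,0,0,0,0,7],[0,0,0,0,0,0,8.5],[0,0,0,0,0,0,8.5],[0,0,0,0,0,0,8.5],[0,0,0,0,0,0,8.5]]' | grep -E "clock|pos|force|width"
python3 - <<'E'
from h import *
c={k:np.array(v) for k,v in env.get_image("wrist").items()}
im=c["image"]; h=cv2.cvtColor(im,cv2.COLOR_BGR2HSV); T=c["world_from_camera"]; m=cv2.inRange(h,(3,180,100),(16,255,255))
for r in(200,230,260,290,320,345):
    x=np.where(m[r,180:380])[0]+180
    # full width incl. black edge: walk out while dark
    l,rr=x.min(),x.max(); print(r,l,rr, im[r,l-8:l].max(1).tolist(), im[r,rr+1:rr+9].max(1).tolist())
    p=cv2.undistortPoints(np.array([[[l,r]],[[rr,r]]],float),c["mtx"],c["dist"])[:,0]
    d=np.c_[p,[1,1]]@T[:3,:3].T; s=.058/((d[0]-d[1])@n); 
    P=T[:3,3]+s*d.mean(0); print("   point if 58 wide",np.round(P,4), "u offset",round((P-[.5035,.2893,0])@u*1000,1))
sidepose((255,235,305,305))
E
```

```text
clock: 18.35
tool_pos: [0.5005, 0.2723, 0.0714]
ft_force: [0.8, 0.8, -0.2]
width: 0.993
finger_force: 0.0
200 230 323 [79, 78, 79, 77, 76, 59, 41, 57] [41, 42, 48, 72, 80, 79, 81, 81]
   point if 58 wide [0.5496 0.6363 0.1956] u offset 350.1
230 229 325 [82, 82, 81, 78, 62, 40, 44, 121] [44, 40, 53, 105, 115, 114, 114, 115]
   point if 58 wide [0.5494 0.6372 0.1764] u offset 350.9
260 227 327 [205, 205, 205, 195, 147, 40, 43, 104] [41, 42, 73, 197, 197, 197, 198, 216]
   point if 58 wide [0.5493 0.6363 0.158 ] u offset 350.0
290 225 328 [248, 248, 248, 248, 234, 43, 44, 71] [65, 46, 44, 78, 157, 158, 157, 155]
   point if 58 wide [0.5497 0.6371 0.1412] u offset 350.9
320 223 330 [197, 200, 200, 199, 165, 43, 47, 48] [64, 47, 45, 83, 198, 199, 172, 169]
   point if 58 wide [0.5496 0.6364 0.1254] u offset 350.1
345 222 331 [209, 209, 211, 183, 106, 46, 48, 107] [133, 54, 45, 49, 150, 193, 202, 200]
   point if 58 wide [0.5498 0.638  0.113 ] u offset 351.8
corners [270. 274.] [286. 275.] [291. 293.] [272. 283.] 282.5
err [1.51980786] centre [0.52   0.1378 0.0095] x [ 0.171 -0.9   -0.402] lean to +u deg -114.8 sideways 144.5
err [1.9750296] centre [0.5165 0.1657 0.0302] x [-0.002  0.559  0.829] lean to +u deg 33.7 sideways -5.1
tl [0.5288 0.2898 0.1552]
tr [0.4875 0.2952 0.1596]
bl [0.5241 0.2904 0.1266]
br [0.4744 0.2969 0.1027]
```

```bash
python3 - <<'E'
from h import *
c={k:np.array(v) for k,v in env.get_image("wrist").items()}
im=c["image"]; h=cv2.cvtColor(im,cv2.COLOR_BGR2HSV); T=c["world_from_camera"]; m=cv2.inRange(h,(3,180,100),(16,255,255))
for b in(1,2.5):
  for r in(200,230,260,290,320,345):
    x=np.where(m[r,180:380])[0]+180; l,rr=x.min()-b,x.max()+b
    p=cv2.undistortPoints(np.array([[[l,r]],[[rr,r]]],float),c["mtx"],c["dist"])[:,0]
    d=np.c_[p,[1,1]]@T[:3,:3].T; s=.058/abs((d[0]-d[1])@n); P=T[:3,3]+s*d.mean(0)
    print(b,r,"z",round(P[2],4),"n off",round((P-[.5035,.2893,0])@n*1000,1),"face u offset",round((P-[.5035,.2893,0])@u*1000,1))
plan(-52,[.504,.284,.087],d=.0285)
E
```

```text
1 200 z 0.0516 n off -2.1 face u offset -5.1
1 230 z 0.0704 n off -1.8 face u offset -6.1
1 260 z 0.0884 n off -1.8 face u offset -5.3
1 290 z 0.1048 n off -2.1 face u offset -6.3
1 320 z 0.1203 n off -2.1 face u offset -5.7
1 345 z 0.1325 n off -2.1 face u offset -7.3
2.5 200 z 0.0538 n off -2.1 face u offset 0.2
2.5 230 z 0.072 n off -1.8 face u offset -0.8
2.5 260 z 0.0894 n off -1.8 face u offset -0.3
2.5 290 z 0.1053 n off -2.1 face u offset -1.4
2.5 320 z 0.1204 n off -2.1 face u offset -0.9
2.5 345 z 0.1322 n off -2.1 face u offset -2.7
rot [0.1 0.1 0. ] shift [ 0.06 -1.05 -0.19] tcp [0.5011 0.2617 0.0695]
```

The board is vertical, with its mid-plane about 4–5 mm farther away than assumed. Going 10 mm deeper and gripping again.

```bash
python3 -m inch '[[0,0,0,0,-0.4,-0.1,8.5],[0,0,0,0,-0.8,-0.2,8.5],[0,0,0,-0.1,-1.1,-0.2,8.5],[0,0,0,-0.1,-1.1,-0.2,8.5],[0,0,0,-0.1,-1.1,-0.2,6.5],[0,0,0,-0.1,-1.1,-0.2,5.5],[0,0,0,-0.1,-1.1,-0.2,5],[0,0,0,-0.1,-1.1,-0.2,5],[0,0,0,-0.1,-1.1,-0.2,5],[0,0,0,-0.1,-1.1,-0.2,5]]' | grep -E "clock|pos|force|width"
```

```text
clock: 19.5
tool_pos: [0.4995, 0.2616, 0.0701]
ft_force: [-1.9, 3.2, 6.3]
width: 0.613
finger_force: 61.6
```

```bash
python3 -m inch '[[0,0,0,0,0,0.2,5],[0,0,0,0,0,0.6,5],[0,0,0,0,0,1.2,5],[0,0,0,0,0,2,5],[0,0,0,0,0,3,5],[0,0,0,0,0,4,5],[0,0,0,0,0,5,5],[0,0,0,0,0,6,5],[0,0,0,0,0,7,5],[0,0,0,0,0,7.8,5],[0,0,0,0,0,8.3,5],[0,0,0,0,0,8.5,5]]' | grep -E "clock|pos|force|width"
python3 - <<'E'
from h import *
c={k:np.array(v) for k,v in env.get_image("wrist").items()}
im=c["image"]; h=cv2.cvtColor(im,cv2.COLOR_BGR2HSV); T=c["world_from_camera"]; m=cv2.inRange(h,(3,180,100),(16,255,255)); m[:,:200]=0; m[:,350:]=0
ys=np.where(m[:,278])[0]; print("rows",ys.min(),ys.max())
s=env.read_state(); q=R.from_quat(s["eef_rot"]).as_matrix(); H=s["tool_pos"]-.0285*q[:,2]; print("H",H)
# bottom edge row -> lean, given offset of grip from centre
for L in range(-15,16,5):
    l=np.radians(L); x=np.cos(l)*zz+np.sin(l)*u; w=np.cos(l)*u-np.sin(l)*zz
    print(L,np.round(proj(c,[H-.073*x+.004*w-n*.029,H-.073*x+.004*w+n*.029,H+.01*x+.004*w])).tolist())
for r in(ys.min()+3,180,200,220): 
    x=np.where(m[r])[0]; print(r,x.min(),x.max())
E
```

```text
clock: 20.7
tool_pos: [0.4996, 0.2614, 0.155]
ft_force: [-0.5, -0.7, -0.6]
width: 0.609
finger_force: 62.5
rows 133 363
H [0.50248125 0.28362555 0.17242722]
-15 [[225.0, 123.0], [331.0, 122.0], [279.0, 277.0]]
-10 [[227.0, 127.0], [329.0, 126.0], [279.0, 276.0]]
-5 [[229.0, 131.0], [328.0, 131.0], [279.0, 276.0]]
0 [[231.0, 137.0], [326.0, 136.0], [279.0, 275.0]]
5 [[232.0, 142.0], [325.0, 142.0], [279.0, 274.0]]
10 [[234.0, 148.0], [323.0, 148.0], [279.0, 273.0]]
15 [[235.0, 155.0], [322.0, 155.0], [279.0, 271.0]]
136 230 322
180 229 325
200 228 326
220 227 328
```

Gripped at mid-height and lifted, leaning about −2°. Now I'll rotate slowly while carrying it to the riser.

```bash
python3 - <<'E'
from h import *
print(env.read_state()["qpos"])
plan(-22,[.515,.22,.24],d=.0285); plan(8,[.533,.10,.24],d=.0285); plan(37,[.551,-.0175,.2],d=.0285)
E
```

```text
[ 0.71275102  0.74980587  0.83969868 -0.69823148  2.18536369  0.62120446]
rot [29.8 -3.8  0.1] shift [ 1.4  -5.19  5.87] tcp [0.5136 0.2094 0.2136]
rot [59.6 -7.7  0.1] shift [  3.39 -15.74   5.69] tcp [0.5335 0.1039 0.2118]
rot [ 88.3 -11.5   0.1] shift [  5.37 -26.18   2.23] tcp [ 5.532e-01 -5.000e-04  1.772e-01]
```

```bash
python3 -m inch '[[1,-0.1,0,0,0,0.3,5],[2.5,-0.3,0,0.1,-0.2,0.8,5],[5,-0.6,0,0.2,-0.5,1.5,5],[7.5,-1,0,0.3,-0.9,2.1,5],[10.5,-1.3,0,0.45,-1.4,2.7,5],[13.5,-1.7,0,0.6,-2,3.3,5],[16.5,-2.1,0,0.75,-2.6,3.9,5],[19.5,-2.5,0,0.9,-3.3,4.5,5],[22.5,-2.9,0,1.05,-4,5,5],[25.5,-3.3,0.1,1.2,-4.6,5.4,5],[28,-3.6,0.1,1.35,-5,5.7,5],[29.8,-3.8,0.1,1.4,-5.2,5.9,5]]' | grep -E "clock|pos|force|width"
python3 - <<'E'
from h import *
plan(8,[.533,.10,.24],d=.0285); plan(37,[.551,-.0175,.2],d=.0285)
E
```

```text
clock: 21.95
tool_pos: [0.5137, 0.2086, 0.2148]
ft_force: [-0.1, 0.1, -0.2]
width: 0.609
finger_force: 62.6
rot [29.6 -3.8  0. ] shift [  1.98 -10.46  -0.3 ] tcp [0.5335 0.1039 0.2118]
rot [58.3 -7.6  0.1] shift [  3.95 -20.91  -3.75] tcp [ 5.532e-01 -5.000e-04  1.772e-01]
```

```bash
python3 -m inch '[[2,-0.3,0,0.1,-0.4,0,5],[4.5,-0.6,0,0.3,-1.2,0,5],[7,-0.9,0,0.45,-2.1,0,5],[9.5,-1.2,0,0.6,-3,0,5],[12,-1.5,0,0.8,-4,0,5],[14.5,-1.9,0,1,-5,0,5],[17,-2.2,0,1.15,-6,0,5],[19.5,-2.5,0,1.3,-7,0,5],[22,-2.8,0,1.5,-8,0,5],[24.5,-3.2,0,1.65,-9,-0.1,5],[27,-3.5,0,1.8,-9.8,-0.1,5],[29,-3.8,0,1.95,-10.3,-0.2,5]]' | grep -E "clock|pos|force|width"
python3 - <<'E'
from h import *
plan(37,[.551,-.0175,.2],d=.0285)
E
```

```text
clock: 23.15
tool_pos: [0.533, 0.1055, 0.2114]
ft_force: [0.2, 1.0, -1.4]
width: 0.612
finger_force: 62.6
rot [29.4 -3.8  0. ] shift [  2.03 -10.6   -3.41] tcp [ 5.532e-01 -5.000e-04  1.772e-01]
```

```bash
python3 -m inch '[[1.5,-0.2,0,0.1,-0.5,0,5],[4,-0.5,0,0.3,-1.4,0,5],[6.5,-0.8,0,0.45,-2.3,-0.1,5],[9,-1.2,0,0.6,-3.3,-0.2,5],[12,-1.6,0,0.85,-4.4,-0.4,5],[15,-1.9,0,1.1,-5.5,-0.7,5],[18,-2.3,0,1.3,-6.6,-1.1,5],[21,-2.7,0,1.5,-7.7,-1.6,5],[24,-3.1,0,1.7,-8.8,-2.2,5],[26.5,-3.4,0,1.9,-9.8,-2.8,5],[28.4,-3.7,0,2,-10.4,-3.2,5],[29.4,-3.8,0,2,-10.6,-3.4,5]]' | grep -E "clock|pos|force|width"
python3 -m inch '[[0,0,0,0,0,0,5],[0,0,0,0,0,0,5]]' | grep -E "clock|pos"
python3 - <<'E'
from h import *
print(env.read_state()["qpos"])
plan(37,[.551,-.0175,.2],d=.0285)
# lean from wrist: orange near/far rows
c={k:np.array(v) for k,v in env.get_image("wrist").items()}
h=cv2.cvtColor(c["image"],cv2.COLOR_BGR2HSV); m=cv2.inRange(h,(3,180,100),(16,255,255)); m[:,:200]=0; m[:,360:]=0
ys=np.where(m[:,278])[0]; x=np.where(m[ys.min()+3])[0]; print("rows",ys.min(),ys.max(),"cols",x.min(),x.max())
s=env.read_state(); q=R.from_quat(s["eef_rot"]).as_matrix(); H=s["tool_pos"]-.0285*q[:,2]; print("H",np.round(H,4))
for P in range(-15,16,5):   # pitch: -u end up
    l=np.radians(P); xx=np.cos(l)*u-np.sin(l)*zz; w=np.sin(l)*u+np.cos(l)*zz
    print(P,np.round(proj(c,[H+.073*xx+.004*w-n*.029,H+.073*xx+.004*w+n*.029,H-.073*xx+.004*w])).tolist())
t={k:np.array(v) for k,v in env.get_image("top").items()}
h=cv2.cvtColor(t["image"],cv2.COLOR_BGR2HSV); m=cv2.inRange(h,(3,170,80),(17,255,255)); k=np.zeros_like(m); k[190:250,225:300]=255; m&=k
q_=max(cv2.findContours(m,0,2)[0],key=cv2.contourArea); r=cv2.minAreaRect((cast(t,q_[:,0].astype(float),H[2]+.004)[:,:2]*1000).astype(np.float32)); print("top rect",r)
E
```

```text
clock: 24.35
tool_pos: [0.5528, -0.0004, 0.1765]
ft_force: [0.2, -0.1, -1.5]
width: 0.61
finger_force: 62.6
clock: 24.55
tool_pos: [0.5531, 0.0007, 0.1779]
[-0.40585359  0.19109746  1.41196129  0.62152415  1.70873579 -0.24240687]
rot [ 0.2 -0.  -0.1] shift [ 0.01 -0.12 -0.06] tcp [ 5.532e-01 -5.000e-04  1.772e-01]
rows 139 363 cols 232 232
H [ 0.551  -0.0161  0.2009]
-15 [[225.0, 125.0], [332.0, 125.0], [278.0, 411.0]]
-10 [[227.0, 129.0], [330.0, 129.0], [278.0, 417.0]]
-5 [[228.0, 133.0], [329.0, 133.0], [278.0, 423.0]]
0 [[230.0, 138.0], [327.0, 138.0], [278.0, 427.0]]
5 [[232.0, 144.0], [325.0, 144.0], [278.0, 430.0]]
10 [[233.0, 150.0], [324.0, 150.0], [278.0, 432.0]]
15 [[234.0, 156.0], [323.0, 156.0], [278.0, 432.0]]
top rect ((554.2320556640625, 0.03485107421875), (115.45071411132812, 62.123329162597656), 83.46498107910156)
```

Level to within about 2° and over the riser. Lowering, and creeping the last centimetre.

```bash
python3 -m inch '[[0,0,0,0,-0.1,-0.6,5],[0,0,0,0,-0.1,-1.8,5],[0,0,0,0,-0.1,-3.4,5],[0,0,0,0,-0.1,-5.2,5],[0,0,0,0,-0.1,-7,5],[0,0,0,0,-0.1,-8.8,5],[0,0,0,0,-0.1,-10.6,5],[0,0,0,0,-0.1,-12,5],[0,0,0,0,-0.1,-13,5],[0,0,0,0,-0.1,-13.7,5],[0,0,0,0,-0.1,-14.1,5],[0,0,0,0,-0.1,-14.2,5]]' | grep -E "clock|pos|force|width"
python3 -m inch '[[0,0,0,0,0,-0.1,5],[0,0,0,0,0,-0.2,5],[0,0,0,0,0,-0.3,5],[0,0,0,0,0,-0.4,5],[0,0,0,0,0,-0.4,5]]' | grep -E "clock|pos|force|width"
```

```text
clock: 25.85
tool_pos: [0.5531, -0.0008, 0.0353]
ft_force: [0.3, -0.3, -1.3]
width: 0.613
finger_force: 62.6
clock: 26.35
tool_pos: [0.553, -0.0007, 0.0313]
ft_force: [0.1, -0.6, -1.5]
width: 0.61
finger_force: 62.6
```

```bash
python3 -m inch '[[0,0,0,0,0,-0.1,5],[0,0,0,0,0,-0.2,5],[0,0,0,0,0,-0.3,5],[0,0,0,0,0,-0.4,5],[0,0,0,0,0,-0.4,5]]' | grep -E "clock|pos|force|width"
python3 -m inch '[[0,0,0,0,0,-0.1,5],[0,0,0,0,0,-0.1,5]]' | grep -E "clock|pos|force|width"
```

```text
clock: 26.85
tool_pos: [0.5529, -0.0007, 0.0272]
ft_force: [-0.1, 0.1, -1.2]
width: 0.615
finger_force: 62.9
clock: 27.05
tool_pos: [0.553, -0.0007, 0.0263]
ft_force: [-0.1, 1.0, -1.5]
width: 0.611
finger_force: 63.0
```

```bash
python3 -m inch '[[0,0,0,0,0,-0.1,5],[0,0,0,0,0,-0.2,5],[0,0,0,0,0,-0.2,5]]' | grep -E "clock|pos|force|width"
python3 -m inch '[[0,0,0,0,0,-0.1,5],[0,0,0,0,0,-0.2,5],[0,0,0,0,0,-0.2,5]]' | grep -E "clock|pos|force|width"
```

```text
clock: 27.35
tool_pos: [0.553, -0.0007, 0.0242]
ft_force: [0.2, -1.1, -1.4]
width: 0.61
finger_force: 63.2
clock: 27.65
tool_pos: [0.5532, -0.0007, 0.0235]
ft_force: [-3.4, -1.2, 6.2]
width: 0.611
finger_force: 66.9
```

Contact with the cork (Fz +6 N). I'll release gradually and check.

```bash
python3 -m inch '[[0,0,0,0,0,0.05,5.3],[0,0,0,0,0,0.05,5.7],[0,0,0,0,0,0.05,6.2],[0,0,0,0,0,0.05,7],[0,0,0,0,0,0.05,8.5],[0,0,0,0,0,0.05,8.5],[0,0,0,0,0,0.05,8.5],[0,0,0,0,0,0.05,8.5]]' | grep -E "clock|pos|force|width"
python3 - <<'E'
from h import *
c={k:np.array(v) for k,v in env.get_image("wrist").items()}
h=cv2.cvtColor(c["image"],cv2.COLOR_BGR2HSV); m=cv2.inRange(h,(3,180,100),(16,255,255)); m[:,:200]=0; m[:,360:]=0
for r in(150,200,250,300,330): x=np.where(m[r])[0]; W=cast(c,[[x.min(),r],[x.max(),r]],.053); print(r,np.round(W[:,:2],4).tolist(),"n width",round(abs((W[0]-W[1])@n),4))
ys=np.where(m[:,278])[0]; E=cast(c,[[278,ys.min()]],.053)[0]; print("far end",E,"-> centre u",E@u-.073,"riser u",np.array([.551,-.0175,0])@u, "rows",ys.min(),ys.max())
E
```

```text
clock: 28.45
tool_pos: [0.553, -0.0007, 0.0229]
ft_force: [-1.0, 0.9, 0.1]
width: 0.995
finger_force: 0.0
150 [[0.5307, 0.049], [0.5848, 0.0419]] n width 0.0546
200 [[0.5272, 0.0181], [0.5814, 0.011]] n width 0.0547Traceback (most recent call last):
  File "<stdin>", line 4, in <module>
    return umr_minimum(a, axis, None, out, keepdims, initial, where)
ValueError: zero-size array to reduction operation minimum which has no identity
```

```bash
python3 -m inch '[[0,0,0,-0.1,-0.6,0.8,8.5],[0,0,0,-0.2,-1.8,2.4,8.5],[0,0,0,-0.4,-3.3,4.4,8.5],[0,0,0,-0.7,-5.2,7,8.5],[0,0,0,-0.9,-7.2,9.6,8.5],[0,0,0,-0.9,-7.2,13,8.5],[0,0,0,-0.9,-7.2,17,8.5],[0,0,0,-0.9,-7.2,21,8.5],[0,0,0,-0.9,-7.2,25,8.5],[0,0,0,-0.9,-7.2,28,8.5],[0,0,0,-0.9,-7.2,30,8.5]]' | grep -E "clock|pos|force|width"
python3 - <<'E'
from h import *
def rect(n_,roi,z,lo,hi):
    t={k:np.array(v) for k,v in env.get_image(n_).items()}
    h=cv2.cvtColor(t["image"],cv2.COLOR_BGR2HSV); m=cv2.inRange(h,lo,hi); k=np.zeros_like(m); x0,y0,x1,y1=roi; k[y0:y1,x0:x1]=255; m&=k
    for q_ in cv2.findContours(m,0,2)[0]:
        if cv2.contourArea(q_)>40: print(n_,np.round(np.array(cv2.minAreaRect((cast(t,q_[:,0].astype(float),z)[:,:2]*1000).astype(np.float32)),dtype=object)[0],1),cv2.minAreaRect((cast(t,q_[:,0].astype(float),z)[:,:2]*1000).astype(np.float32)))
rect("top",(225,190,300,250),.053,(3,150,80),(18,255,255))
rect("side",(250,215,300,270),.053,(3,150,80),(18,255,255))
rect("top",(225,190,300,250),.008,(35,80,30),(95,255,255))
c=env.get_image("top")["image"];s=env.get_image("side")["image"]
cv2.imwrite("pics/f10.png",np.hstack([cv2.resize(np.array(c)[150:310,210:410],(400,320)),cv2.resize(np.array(s)[190:350,210:370],(320,320))]))
E
```

```text
clock: 29.6
tool_pos: [0.5439, -0.0732, 0.3265]
ft_force: [0.9, 0.1, -0.0]
width: 0.993
finger_force: 0.0
top [551.2 -20.6] ((551.150146484375, -20.577346801757812), (155.02870178222656, 61.96155548095703), 83.66036224365234)
side [550.1 -18.6] ((550.0814208984375, -18.55223846435547), (160.65374755859375, 63.971126556396484), 82.80318450927734)
top [511.8 -10. ] ((511.8001708984375, -9.975601196289062), (132.7398223876953, 26.089204788208008), 82.70533752441406)
```

The panel is placed orange-up at about (0.551, −0.0195), within 2 mm of where it started, at 83°. Now the hood.

```bash
python3 - <<'E'
from h import *
t={k:np.array(v) for k,v in env.get_image("top").items()}
H=np.array([.652,-.325]); 
h=cv2.cvtColor(t["image"],cv2.COLOR_BGR2HSV)
m=cv2.inRange(h,(0,0,150),(180,60,255)); k=np.zeros_like(m); k[160:195,342:380]=255
q=max(cv2.findContours(m&k,0,2)[0],key=cv2.contourArea); print("cap+arm bbox",cv2.boundingRect(q))
k[:]=0; k[255:320,350:415]=255; q=max(cv2.findContours(m&k,0,2)[0],key=cv2.contourArea); (cx,cy),r=cv2.minEnclosingCircle(q); print("hood",cx,cy,r,[np.round(cast(t,[[cx,cy]],z)[0][:2],4).tolist() for z in(.14,.18)])
for z in(.25,.265): print("knob",np.round(cast(t,[[373,230.3]],z)[0],4))
d=(t["image"][200:260,355:395].max(2)<90).astype(np.uint8); 
mr=((cv2.inRange(h,(0,90,60),(10,255,255))|cv2.inRange(h,(170,90,60),(180,255,255))))[205:255,355:395]; ys,xs=np.where(mr); print("red px",xs.mean()+355 if len(xs) else None,ys.mean()+205 if len(ys) else None,len(xs))
for nm,al in(("190.2",190.2),("191.4",191.4)):
    a=np.radians(al); e=np.array([np.cos(a),np.sin(a)]); print(nm,"knob pred",H+.17*e,"proj",proj(t,[[*(H+.17*e),.25]]),"hood",H+.33*e,"proj mouth",proj(t,[[*(H+.33*e),.14]]))
plan(0,[.487,-.357,.36],d=0,yaw=-72)
E
```

```text
cap+arm bbox (342, 168, 38, 27)
hood 379.8734436035156 280.6805114746094 26.343687057495117 [[0.3447, -0.389], [0.3425, -0.3817]]
knob [ 0.4867 -0.3541  0.25  ]
knob [ 0.4845 -0.3515  0.265 ]
red px 374.5 233.0 2
190.2 knob pred [ 0.48468675 -0.35510441] proj [[373.35144203 230.96609892]] hood [ 0.32721545 -0.38343796] proj mouth [[378.29837786 286.34613663]]
191.4 knob pred [ 0.4853539  -0.35860175] proj [[374.53022946 230.74153228]] hood [ 0.32851051 -0.39022692] proj mouth [[380.47946185 285.92758167]]
rot [-28.7  26.9 -69.3] shift [ -5.66 -28.42   3.89] tcp [ 0.487 -0.357  0.36 ]
```

```bash
python3 -m inch '[[-2.5,2.3,-6,-0.3,-1,2,5],[-5,4.7,-12,-0.8,-3,4,5],[-7.8,7.3,-18.9,-1.4,-6,4,5],[-10.7,10,-25.8,-2,-9,4,5],[-13.6,12.7,-32.7,-2.6,-12,4,5],[-16.4,15.4,-39.6,-3.3,-15.5,4,5],[-19.3,18.1,-46.5,-4,-19,4,5],[-22.2,20.8,-53.5,-4.6,-22.5,4,5],[-25,23.5,-60.5,-5.2,-25.5,4,5],[-27.5,25.8,-66.5,-5.6,-27.5,4,5],[-28.7,26.9,-69.3,-5.8,-28.2,4,5],[-28.7,26.9,-69.3,-5.8,-28.2,4,5]]' | grep -E "clock|pos|rot|force|width"
python3 - <<'E'
from h import *
print(env.read_state()["qpos"])
plan(0,[.4855,-.3545,.232],d=0,yaw=-72)
plan(0,[.4855,-.3545,.232],d=0,yaw=-72.0)
w=np.array(env.get_image("wrist")["image"]); h=cv2.cvtColor(w,cv2.COLOR_BGR2HSV)
m=cv2.inRange(h,(0,120,80),(8,255,255))|cv2.inRange(h,(172,120,80),(180,255,255))
for q in cv2.findContours(m,0,2)[0]:
    if cv2.contourArea(q)>30: print("red",cv2.boundingRect(q))
E
```

```text
clock: 31.1
tool_pos: [0.486, -0.355, 0.3607]
eef_rot: [0.996, 0.093, -0.001, 0.0]
ft_force: [-0.2, -0.0, -0.5]
width: 0.585
finger_force: 0.0
[-0.69105291  0.32377081  0.76563288 -0.00241778  2.05417173  0.69299315]
rot [ 0.  -0.2 -0.1] shift [ -0.05   0.05 -12.87] tcp [ 0.4855 -0.3545  0.232 ]
rot [ 0.  -0.2 -0.1] shift [ -0.05   0.05 -12.87] tcp [ 0.4855 -0.3545  0.232 ]
red (111, 203, 46, 33)
```

```bash
python3 -m inch '[[0,0,0,-0.05,0.05,-3,5],[0,0,0,-0.05,0.05,-6,5],[0,0,0,-0.05,0.05,-8,5],[0,0,0,-0.05,0.05,-10,5],[0,0,0,-0.05,0.05,-11.5,5],[0,0,0,-0.05,0.05,-12.7,5],[0,0,0,-0.05,0.05,-13.1,5],[0,0,0,-0.05,0.05,-13.1,4],[0,0,0,-0.05,0.05,-13.1,3],[0,0,0,-0.05,0.05,-13.1,3],[0,0,0,-0.05,0.05,-13.1,3]]' | grep -E "clock|pos|rot|force|width"
python3 - <<'E'
from h import *
# arc targets: tool follows knob from 190.5 to 108.3 deg about hinge, 14 rows
H=np.array([.652,-.325]); p=env.read_state()["tool_pos"]
for a in range(186,107,-6):
    e=np.radians(a); print(a,a-190.5,np.round((H+.17*np.array([np.cos(e),np.sin(e)])-p[:2])*100,1).tolist())
v=np.array([.551,-.0195])-H; print(np.degrees(np.arctan2(v[1],v[0])),np.linalg.norm(v))
E
```

```text
clock: 32.25
tool_pos: [0.4857, -0.3544, 0.2326]
eef_rot: [0.996, 0.093, 0.0, 0.002]
ft_force: [0.0, -0.0, -0.6]
width: 0.353
finger_force: 0.0
186 -4.5 [-0.3, 1.2]
180 -10.5 [-0.4, 2.9]
174 -16.5 [-0.3, 4.7]
168 -22.5 [0.0, 6.5]
162 -28.5 [0.5, 8.2]
156 -34.5 [1.1, 9.8]
150 -40.5 [1.9, 11.4]
144 -46.5 [2.9, 12.9]
138 -52.5 [4.0, 14.3]
132 -58.5 [5.3, 15.6]
126 -64.5 [6.6, 16.7]
120 -70.5 [8.1, 17.7]
114 -76.5 [9.7, 18.5]
108 -82.5 [11.4, 19.1]
108.29417323516293 0.3217627231361644
```

```bash
python3 -m inch '[[0,0,-4.5,-0.3,1.2,0,3],[0,0,-10.5,-0.4,2.9,0,3],[0,0,-16.5,-0.3,4.7,0,3],[0,0,-22.5,0,6.5,0,3],[0,0,-28.5,0.5,8.2,0,3],[0,0,-34.5,1.1,9.8,0,3],[0,0,-40.5,1.9,11.4,0,3],[0,0,-46.5,2.9,12.9,0,3]]' | grep -E "clock|pos|rot|force|width"
python3 - <<'E'
from h import *
H=np.array([.652,-.325]); s=env.read_state(); p=s["tool_pos"]; v=np.array(p[:2])-H; print("tool polar",np.degrees(np.arctan2(v[1],v[0])),np.linalg.norm(v),s["qpos"][5])
for a in(138,132,126,120,114,108): 
    e=np.radians(a); print(a,a-144,np.round((H+.17*np.array([np.cos(e),np.sin(e)])-p[:2])*100,1).tolist())
t={k:np.array(v) for k,v in env.get_image("side").items()}; h=cv2.cvtColor(t["image"],cv2.COLOR_BGR2HSV)
for a in(190,150,145,140): e=np.radians(a); print(a,"mouth px side",proj(t,[[*(H+.33*np.array([np.cos(e),np.sin(e)])),.15]]))
m=cv2.inRange(h,(0,0,165),(180,45,255)); m[:130]=0; m[260:]=0; m[:,:235]=0; m[:,400:]=0
for q in cv2.findContours(m,0,2)[0]:
    if cv2.contourArea(q)>60: print("white",cv2.boundingRect(q))
E
```

```text
clock: 33.05
tool_pos: [0.5148, -0.2246, 0.2325]
eef_rot: [0.951, -0.31, -0.0, 0.001]
ft_force: [-0.1, 0.3, -0.7]
width: 0.352
finger_force: 0.0
tool polar 143.79770343075648 0.17002118913918368 1.7245836139778459
138 -6 [1.1, 1.3]
132 -12 [2.3, 2.6]
126 -18 [3.7, 3.7]
120 -24 [5.2, 4.7]
114 -30 [6.8, 5.5]
108 -36 [8.5, 6.1]
190 mouth px side [[341.54704382 170.09382693]]
150 mouth px side [[332.28664119 195.85819812]]
145 mouth px side [[327.84410207 198.9673586 ]]
140 mouth px side [[322.66436549 201.93732853]]
white (251, 150, 37, 14)
white (291, 130, 109, 47)
```

```bash
python3 - <<'E'
from h import *
t=np.array(env.get_image("top")["image"]); s=np.array(env.get_image("side")["image"])
cv2.imwrite("pics/f10.png",np.hstack([cv2.resize(t[150:330,220:420],(400,360)),cv2.resize(s[120:280,220:400],(400,360))]))
E
```

```text
(no output)
```

View pics/f10.png

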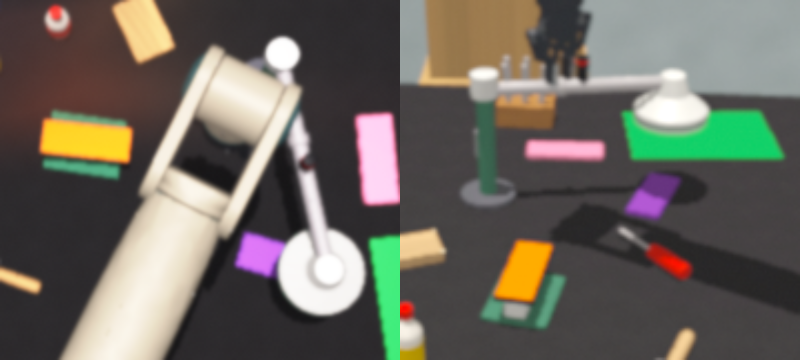

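The last picture shows the hood still aside: the knob is at crop (305,162) in the top view and (581,67) in the side view, so the fingers missed it. The panel lies orange-up on its riser. I'll triangulate the knob from the two views.

```bash
python3 - <<'E'
from h import *
T={k:np.array(v) for k,v in env.get_image("top").items()}; S={k:np.array(v) for k,v in env.get_image("side").items()}
def red(c,roi):
    x0,y0,x1,y1=roi; im=c["image"][y0:y1,x0:x1].astype(int); h=cv2.cvtColor(c["image"],cv2.COLOR_BGR2HSV)[y0:y1,x0:x1]
    m=(im[...,2]-np.maximum(im[...,0],im[...,1])>25); ys,xs=np.where(m); d=im.max(2)<80; yd,xd=np.where(d)
    return (xs.mean()+x0,ys.mean()+y0,len(xs)) if len(xs) else None,(xd.mean()+x0,yd.mean()+y0,len(xd),xd.min()+x0,xd.max()+x0,yd.min()+y0,yd.max()+y0) if len(xd) else None
print("top red,dark",red(T,(368,222,380,242))); print("side red,dark",red(S,(294,140,308,158)))
def ray(c,uv):
    a=cast(c,[uv],0)[0]; o=c["world_from_camera"][:3,3]; return o,(a-o)/np.linalg.norm(a-o)
def tri(a,b):
    (o1,d1),(o2,d2)=ray(T,a),ray(S,b); s=np.linalg.lstsq(np.c_[d1,-d2],o2-o1,rcond=None)[0]; p,q=o1+s[0]*d1,o2+s[1]*d2; return np.round((p+q)/2,4),round(np.linalg.norm(p-q)*1000,1)
rt,rs=red(T,(368,222,380,242))[0],red(S,(294,140,308,158))[0]
print(tri(rt[:2],rs[:2]))
s=env.read_state(); print("tcp side/top px",proj(S,[s["tool_pos"]]),proj(T,[s["tool_pos"]]))
for a in(189,190.5,192): e=np.radians(a); k=[.652+.17*np.cos(e),-.325+.17*np.sin(e)]; print(a,proj(S,[[*k,.25],[*k,.265],[*k,.222]]).round(1).tolist())
E
```

```text
top red,dark ((np.float64(373.0), np.float64(232.85714285714286), 7), (np.float64(375.9891304347826), np.float64(229.92391304347825), 92, np.int64(368), np.int64(379), np.int64(222), np.int64(241)))
side red,dark ((np.float64(301.17857142857144), np.float64(146.42857142857142), 28), (np.float64(297.4375), np.float64(146.9), 80, np.int64(294), np.int64(303), np.int64(140), np.int64(155)))
(array([ 0.483 , -0.3532,  0.2545]), np.float64(9.1))
tcp side/top px [[291.53052191 165.14633255]] [[328.82934264 222.13397441]]
189 [[302.0, 147.9], [302.1, 144.2], [301.9, 154.7]]
190.5 [[301.9, 147.5], [302.0, 143.8], [301.7, 154.3]]
192 [[301.7, 147.0], [301.8, 143.3], [301.6, 153.9]]
```

The knob is where I thought it was. The side view shows the actual tips roughly 25–30 mm short of the TCP, so they passed above it. I'll go back and straddle knob and tube lower, at TCP z ≈ 0.205.

```bash
python3 -m inch '[[0,0,0,0,0,4,5],[0,0,0,0,0,7,5],[0,0,8,-0.8,-2,7,5],[0,0,16,-1.5,-4.5,7,5],[0,0,24,-2.2,-7,7,5],[0,0,32,-2.7,-9.5,7,5],[0,0,40,-2.9,-11.5,7,5],[0,0,46.7,-2.95,-13,7,5],[0,0,46.7,-2.95,-13,7,5]]' | grep -E "clock|pos|rot|force|width"
python3 -m inch '[[0,0,0,0,0,-3,5],[0,0,0,0,0,-6,5],[0,0,0,0,0,-7.5,5],[0,0,0,0,0,-8.5,5],[0,0,0,0,0,-9.3,5],[0,0,0,0,0,-9.8,5],[0,0,0,0,0,-9.8,5]]' | grep -E "clock|pos|rot|force|width"
```

```text
clock: 34.2
tool_pos: [0.4839, -0.3575, 0.3012]
eef_rot: [0.996, 0.094, -0.001, 0.001]
ft_force: [-0.8, -0.7, 0.8]
width: 0.582
finger_force: 0.0
clock: 34.9
tool_pos: [0.4851, -0.3552, 0.204]
eef_rot: [0.996, 0.094, 0.0, 0.001]
ft_force: [-0.6, -0.0, 0.0]
width: 0.587
finger_force: 0.0
```

```bash
python3 -m inch '[[0,0,0,0,0,0,4],[0,0,0,0,0,0,3.5],[0,0,0,0,0,0,3.5],[0,0,-2.5,-0.2,0.6,0,3.5],[0,0,-5.5,-0.3,1.4,0,3.5],[0,0,-9,-0.4,2.4,0,3.5],[0,0,-12,-0.4,3.3,0,3.5],[0,0,-16.5,-0.3,4.7,0,3.5]]' | grep -E "clock|pos|rot|force|width"
python3 - <<'E'
from h import *
s=np.array(env.get_image("side")["image"]).astype(int)
m=(s[...,2]-np.maximum(s[...,0],s[...,1])>25); m[:135]=0;m[165:]=0;m[:,285:]&=True; m[:,:285]=0;m[:,312:]=0; ys,xs=np.where(m); print("knob red",xs.mean() if len(xs) else None,ys.mean() if len(xs) else None,len(xs))
c=env.get_image("top"); t=np.array(c["image"]); h=cv2.cvtColor(t,cv2.COLOR_BGR2HSV); m=cv2.inRange(h,(0,0,150),(180,60,255)); m[:245]=0;m[330:]=0;m[:,:340]=0;m[:,420:]=0
for q in cv2.findContours(m,0,2)[0]:
    if cv2.contourArea(q)>100: print("white",cv2.boundingRect(q))
E
```

```text
clock: 35.7
tool_pos: [0.4817, -0.3088, 0.2042]
eef_rot: [0.999, -0.051, -0.0, 0.002]
ft_force: [-1.7, -1.4, 0.5]
width: 0.407
finger_force: 0.7
knob red 291.3457249070632 146.3457249070632 269
white (340, 245, 45, 64)
```

The hood is moving now (right edge 406 → 385 px). Continuing the arc.

```bash
python3 - <<'E'
from h import *
H=np.array([.652,-.325]); s=env.read_state(); p=s["tool_pos"]; v=np.array(p[:2])-H; a0=np.degrees(np.arctan2(v[1],v[0])); print(a0,np.linalg.norm(v))
for a in np.arange(168.5,105,-6): 
    e=np.radians(a); print(round(a-a0,1),np.round((H+.17*np.array([np.cos(e),np.sin(e)])-p[:2])*100,1).tolist())
E
```

```text
174.0579407688128 0.17058886509021304
-5.6 [0.3, 1.6]
-11.6 [0.8, 3.3]
-17.6 [1.4, 5.0]
-23.6 [2.2, 6.6]
-29.6 [3.1, 8.1]
-35.6 [4.2, 9.5]
-41.6 [5.5, 10.8]
-47.6 [6.9, 11.9]
-53.6 [8.3, 12.9]
-59.6 [9.9, 13.7]
-65.6 [11.6, 14.4]
```

```bash
python3 -m inch '[[0,0,-5.6,0.3,1.6,0,3.5],[0,0,-11.6,0.8,3.3,0,3.5],[0,0,-17.6,1.4,5,0,3.5],[0,0,-23.6,2.2,6.6,0,3.5],[0,0,-29.6,3.1,8.1,0,3.5],[0,0,-35.6,4.2,9.5,0,3.5],[0,0,-41.6,5.5,10.8,0,3.5],[0,0,-47.6,6.9,11.9,0,3.5],[0,0,-53.6,8.3,12.9,0,3.5],[0,0,-57,9.2,13.3,0,3.5],[0,0,-59.6,9.9,13.7,0,3.5],[0,0,-59.6,9.9,13.7,0,3.5]]' | grep -E "clock|pos|rot|force|width"
python3 - <<'E'
from h import *
H=np.array([.652,-.325]); s=env.read_state(); p=s["tool_pos"]; v=np.array(p[:2])-H; print("tool polar",np.degrees(np.arctan2(v[1],v[0])),np.linalg.norm(v),s["qpos"])
for n_,z in(("top",.18),("side",.15)):
    c={k:np.array(v) for k,v in env.get_image(n_).items()}; h=cv2.cvtColor(c["image"],cv2.COLOR_BGR2HSV); m=cv2.inRange(h,(0,0,150),(180,60,255))
    for al in(130,120,114,108): e=np.radians(al); print(n_,al,"mouth exp",proj(c,[[*(H+.33*np.array([np.cos(e),np.sin(e)])),.14]]).round(0).tolist(),end=" ")
    k=np.zeros_like(m); 
    if n_=="top": k[150:270,220:330]=255
    else: k[140:280,230:340]=255
    for q in cv2.findContours(m&k,0,2)[0]:
        if cv2.contourArea(q)>100: print("white",cv2.boundingRect(q))
E
```

```text
clock: 37.0
tool_pos: [0.5816, -0.1712, 0.2036]
eef_rot: [0.843, -0.538, -0.001, 0.001]
ft_force: [0.6, 0.9, 0.6]
width: 0.41
finger_force: 0.0
tool polar 114.58152222212753 0.16917607349330702 [-3.46382924e-01  2.84389001e-01  1.12607612e+00 -1.38118141e-03
  1.73323056e+00  2.36075301e+00]
top 130 mouth exp [[278.0, 250.0]] top 120 mouth exp [[268.0, 235.0]] top 114 mouth exp [[263.0, 226.0]] top 108 mouth exp [[259.0, 216.0]] white (243, 152, 87, 118)
side 130 mouth exp [[310.0, 210.0]] side 120 mouth exp [[295.0, 214.0]] side 114 mouth exp [[285.0, 216.0]] side 108 mouth exp [[275.0, 218.0]] white (268, 181, 41, 43)
white (304, 140, 36, 20)
```

The side view puts the hood at about 116°, and the target is 108.3°. Nudging it the rest.

```bash
python3 -m inch '[[0,0,-2.6,0.7,0.35,0,3.5],[0,0,-5,1.35,0.6,0,3.5],[0,0,-6.6,1.8,0.8,0,3.5],[0,0,-7.6,2.1,0.9,0,3.5],[0,0,-7.6,2.1,0.9,0,3.5],[0,0,-7.6,2.1,0.9,0,3.5]]' | grep -E "clock|pos|force|width"
python3 - <<'E'
from h import *
H=np.array([.652,-.325])
c={k:np.array(v) for k,v in env.get_image("side").items()}; h=cv2.cvtColor(c["image"],cv2.COLOR_BGR2HSV); m=cv2.inRange(h,(0,0,150),(180,60,255)); k=np.zeros_like(m); k[165:280,230:330]=255
for q in cv2.findContours(m&k,0,2)[0]:
    if cv2.contourArea(q)>100: print("white",cv2.boundingRect(q))
for al in(112,110,108,106): e=np.radians(al); print(al,proj(c,[[*(H+.33*np.array([np.cos(e),np.sin(e)])),z] for z in(.14,.2)]).round(1).tolist())
print("panel above",proj(c,[[.551,-.0195,z] for z in(.14,.2)]).round(1))
E
```

```text
clock: 37.7
tool_pos: [0.6018, -0.1624, 0.204]
ft_force: [0.8, 0.0, -0.1]
width: 0.415
finger_force: 0.0
white (256, 182, 42, 44)
112 [[282.1, 216.9], [282.0, 200.6]]
110 [[278.6, 217.4], [278.4, 201.0]]
108 [[275.1, 217.8], [274.9, 201.5]]
106 [[271.6, 218.2], [271.3, 201.8]]
panel above [[275.1 216.5]
 [274.9 200.2]]
```

Hood centred (column 277 against 275). Opening, lifting straight off and moving clear for a final check.

```bash
python3 -m inch '[[0,0,0,0,0,0,5],[0,0,0,0,0,0,5],[0,0,0,0,0,2,5],[0,0,0,0,0,5,5],[0,0,0,0,0,9,5],[0,0,0,0,0,13,5],[0,0,0,0,0,16,5],[0,0,0,-3,-3,17,5],[0,0,0,-6,-6,17,5],[0,0,0,-9,-10,17,5],[0,0,0,-12,-14,17,5],[0,0,0,-14,-17,17,5]]' | grep -E "clock|pos|force|width"
python3 -m inch '[[0,0,0,-2,-3,0,5],[0,0,0,-4,-7,0,5],[0,0,0,-6,-9,0,5],[0,0,0,-6,-9,0,5],[0,0,0,-6,-9,0,5]]' | grep -E "clock|pos|force"
python3 - <<'E'
from h import *
H=np.array([.652,-.325])
for n_,roi in(("top",(215,170,320,265)),("side",(230,165,320,240))):
    c={k:np.array(v) for k,v in env.get_image(n_).items()}; h=cv2.cvtColor(c["image"],cv2.COLOR_BGR2HSV); m=cv2.inRange(h,(0,0,150),(180,60,255)); k=np.zeros_like(m); x0,y0,x1,y1=roi; k[y0:y1,x0:x1]=255
    q=max(cv2.findContours(m&k,0,2)[0],key=cv2.contourArea); b=cv2.boundingRect(q); print(n_,"hood bbox",b,"panel axis at mouth",proj(c,[[.551,-.0195,.14],[.551,-.0195,.18]]).round(1).tolist())
    if n_=="top":
        d=cv2.distanceTransform(cv2.morphologyEx(m&k,cv2.MORPH_CLOSE,np.ones((5,5))),cv2.DIST_L2,5); y,x=np.unravel_index(d.argmax(),d.shape); print("disc px",x,y,d.max(),"world z.14/.18",[np.round(cast(c,[[x,y]],z)[0][:2],4).tolist() for z in(.14,.18)])
    o=cv2.inRange(h,(3,150,80),(18,255,255)); kk=np.zeros_like(o); kk[215:270,250:300]=255
    if n_=="side": q=max(cv2.findContours(o&kk,0,2)[0],key=cv2.contourArea); print("orange bbox",cv2.boundingRect(q))
print(env.read_state()["joint_velocities"])
E
```

```text
clock: 38.95
tool_pos: [0.4599, -0.3341, 0.3744]
ft_force: [1.3, -0.2, -0.2]
width: 0.587
finger_force: 0.0
clock: 39.45
tool_pos: [0.4018, -0.4224, 0.374]
ft_force: [-0.2, -0.6, -0.5]
finger_force: 0.0
top hood bbox (239, 194, 67, 44) panel axis at mouth [[261.5, 215.6], [261.0, 213.4]]
disc px 259 216 20.375196 world z.14/.18 [[0.5497, -0.0116], [0.5426, -0.0133]]
side hood bbox (256, 165, 42, 61) panel axis at mouth [[275.1, 216.5], [274.9, 205.7]]
orange bbox (262, 229, 27, 26)
[ 0.00969765 -0.00285196  0.00093782 -0.0017009   0.00201729 -0.00174412]
```

The hood is within about 10 mm of the panel's axis, and the panel is flat and clear. Handing in.

```bash
python3 -c "
from station import env
print(env.hand_in())"
```

```text
the job is handed in; nothing more can be done
None
```

The job is handed in, with no verdict returned: by my last measurements the panel lies orange side up within about 2 mm of where it began on its riser, and the hood's mouth is about 10 mm off its centre; I did not re-measure the bystanders.

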